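# Run the nail buffers through the UV tunnel

## Task

Sanitise the used nail buffers (two or three of them): lay them all end to end in the open entry lane of the UV tunnel, then press the nozzle of the sanitiser bottle fully down and let it spring back. Take the push stick and feed the whole row along the lane until all of it is under the hood together, then on until every buffer is completely out in the exit lane. Then put the buffers in the steel tray, none on top of another, and lay the push stick back along its rubber mat, handle up; leave the other things on the table where they are.

Things in the scene. Friction and masses are not known exactly. Their poses are not given: they have to be found in the camera images.
- tunnel: Fixed UV tunnel: a straight aluminium guide lane passing under a low white hood. Origin on the table under the hood's middle; lane along its y axis, feed direction +y (robot's left at yaw 0). Lane floor 12 mm above the table, 32 mm wide between 5 mm thick walls, tops 20 mm above the table. Hood from y = -60 to +60 mm, 100 mm wide in x, top 60 mm above the table, inside 32 mm wide and 30 mm high.
- lane_in (a point): Middle of the entry lane's floor (tunnel y = -130 mm), 12 mm above the table. The open-topped entry lane runs from tunnel y = -200 mm (outer end open, no wall) to the hood at -60 mm.
- lane_out (a point): Middle of the exit lane's floor (tunnel y = +132 mm), 12 mm above the table. The open-topped exit lane runs from the hood at tunnel y = +60 mm to +205 mm, where an end stop 28 mm above the table closes it.
- sanitiser: Fixed white sanitiser bottle, 54 mm across, 168 mm tall with its nozzle, on a small steel foot plate (70 mm square, 4 mm thick), standing beyond the hood. Origin at the centre of its underside.
- nozzle_top (a point): Centre of the flat round top (30 mm across) of the bottle's nozzle cap, about 168 mm above the table when up.
- nozzle (a joint): Travel of the nozzle cap, m: 0 up, 0.010 fully down (spring, about 5 N when fully down); it springs back when let go.
- mat: Fixed black rubber mat, 70 x 250 x 3 mm, the push stick's place. Origin at the centre of its underside, long side along y.
- stick: Push stick, about 90 g, lying on the mat at the start: flat aluminium bar with an upright wooden handle. Origin at the underside of the handle's centre; the bar runs from there along +y. Bar: 26 mm wide, 12 mm tall, from y = -21 mm (rear) to its flat end at y = +190 mm. Handle on top of it: 20 mm (x) x 42 mm (y), from 12 to 38 mm above the underside. Balances at about y = +40 mm.
- stick_mid (a point): Middle of the stick's length (y = +85 mm on the stick), 6 mm above its underside.
- stick_tip (a point): Centre of the bar's flat pushing end (y = +190 mm on the stick), 6 mm above its underside.
- tray: Fixed shallow steel tray, 130 (x) x 150 (y) mm, 13 mm tall, walls 4 mm, floor about 4 mm thick. Origin at the centre of its underside.
- buffer1: Nail buffer, a pale and grey block 26 mm (x) x 36 mm (y, long side) x 22 mm tall, 20 g; origin at the centre of its underside. May be absent.
- buffer2: Nail buffer, a pale and grey block 26 mm (x) x 36 mm (y, long side) x 22 mm tall, 20 g; origin at the centre of its underside. May be absent.
- buffer3: Nail buffer, a pale and grey block 26 mm (x) x 36 mm (y, long side) x 22 mm tall, 20 g; origin at the centre of its underside. May be absent.
- buffer1_c (a point): Centre of the block buffer1.
- buffer2_c (a point): Centre of the block buffer2.
- buffer3_c (a point): Centre of the block buffer3.
- polish_a: Bystander, leave alone: small nail-polish bottle, 28 mm across, 74 mm tall.
- polish_b: Bystander, leave alone: small nail-polish bottle, 28 mm across, 74 mm tall.
- polish_c: Bystander, leave alone: small nail-polish bottle, 28 mm across, 74 mm tall.
- cream_jar: Bystander, leave alone: low jar, 54 mm across, 45 mm tall.
- nail_brush: Bystander, leave alone: 150 mm brush lying down.
- cotton_cup: Bystander, leave alone: cup, 64 mm across, 70 mm tall.
There are look-alikes about, which are no part of the job. Leave any blue or brown look-alike of the buffer2 alone.

How it is judged:
By the outcome, as a careful person would: the job done as asked, in the order asked, and still so for the second after the job is handed in, with the robot touching nothing.
Of buffer1, buffer2, buffer3 only 2 to 3 are there at a start; the rules pass over those that are not, and their reading is None.
At some moment in a run one of buffer1, buffer2, buffer3, stick may be knocked a few centimetres aside while the robot is not near it.
Once in a run the grip may slacken for a moment while it holds something.
It also fails if it takes over 210 s, if anything falls off the work surface, if the arm or the gripper's body presses on something with over 40 N, if the wrist force passes 120 N, or if a joint passes its speed limit or range.

## Robot

A 6-joint arm with a two-finger parallel gripper is mounted at the origin on the work surface. World frame = base frame: x ahead of the robot, y to its left, z up, the work surface at z = 0. Lengths are in m, angles in rad, forces in N, time in s.
With the tool pointing down it reaches from about 0.4 to 0.825 m from the base axis. Payload 7 kg.
Tool frame: the origin (TCP) lies at the centre of the arm's flange, where the gripper is bolted on; the fingertips stand 178 mm ahead of it and the grasp point (between the pads) lies 159 mm ahead of it; z points along the fingers, y is the direction in which the jaws open and shut (so a half turn about z gives the same grasp; the last joint's range is limited). The gripper opens to 88 mm and grips with 3 to 60 N. Pads are 19 mm wide; open, the fingers measure 130 mm over their backs; the gripper's body (78 mm by 193 mm) begins 47 mm behind the grasp point.
Start: joints at [-0.966, 0.359, 0.012, 0, -1.224, -0.288], TCP at [0.21, -0.641, 0.405] pointing down, gripper open.
Joint ranges: [-3.07, 3.07], [-1.43, 2.12], [-1.02, 1.25], [-3.03, 1.67], [-3.05, -0], [-3.03, 3.03]. Speed limits (rad/s): [2.39, 2.39, 3.01, 3.14, 3.14, 3.14].

## Interface

Orientations are given as [roll, pitch, yaw] about the fixed x, y, z axes, in that order (R = Rz(yaw) Ry(pitch) Rx(roll)).
In Python, from station import * gives the robot as it stands.
- The arm moves only by the tool send_rows, never from a script. Its argument "motion" is a list of rows, each an object with "offset": the shift along the tool's x, y, z in cm, a list of three; "turn": the turn about the tool's z in degrees. In form: [{"offset": [x, y, z], "turn": turn}, ...]. A call has 1 to 8 rows; each row is the pose to reach, as a shift and turn from the pose commanded when the call began, along the tool's axes at that moment; what a row does not reach only later rows make up. A row lasts 1/10 s, in which the tool goes at most 50 mm and 8.59 degrees, less where a joint would pass 70% of its speed; a pose out of reach is approached as far as the arm can. A call with a gripper value outside its range is refused whole. "hand" is the opening, from -1 (shut) to 1 (fully open), set as the call begins (left out, the last holds). The fingers move at their own pace and stop on an object; "squeeze" is the grip in N (left out, the last holds). Time passes only in rows, so rows that repeat a pose let the fingers close. It gives the time, the measured TCP pose, the force and the opening at its end, in the units of the state.
- get_state(): the state, without advancing time (a new reading comes with each control period).
- grab_frame(name): name is "scene" or "top" or "wrist"; returns a dict with "frame" (480x640x3 uint8, blue, green, red), "range_z" (480x640 float32, m along the optical axis (not along the pixel's ray), 0 where there is no reading), "vertical_fov" (degrees; the focal length in pixels is half the picture's height over the tangent of half this angle, whatever the lens; pixels are square), "cx", "cy" (the principal point, pixels), "k1" (the pictures are not rectified: a ray, as slopes to the right and down, at radius r is drawn at 1 + k1 r^2 times it, then the intrinsics apply), "cam_to_world" (4x4, takes a point from camera to world coordinates). Camera axes: x right, y up, looking along -z (the intrinsics and any distortion apply to the point x, -y, -z); pixel columns grow to the right and rows downward; lengths in m; the calibration is good to about 2 mm. A picture is of the moment at which its call begins.
- job_done(): hands the job in, once; it reports no verdict.
The state is a dict: "t": time; "q": joint angles; "qd": joint speeds; "joint_efforts": joint torques, N m; "eef_pos": TCP position; "ee_rot": TCP orientation; "force": force on the tool from outside, world axes, zero at the start; "moment": the same for the moment, N m; "width": finger opening in m.
Only numpy, scipy, OpenCV 4.12 (cv2) and the standard library are available. Lean on these libraries where they do the work, as an engineer would, in place of code of your own. Each camera call takes 0.05 s, during which the arm holds its last target. There are 200 camera calls.

## Working session

There is one attempt and no reset: what is moved stays moved. The work goes in short steps, Python scripts to look and compute and a tool call to move; the robot and the scene stay as the last step left them, time stands still between calls to the robot, and variables do not carry over. Pictures are saved under pics/ and viewed, about 12 in all and at most 16, crops included, and the job is handed in when it is done.

Besides the shell and the picture viewer there is one more tool, called by a JSON object that holds its "method" and its "body", one argument or row to a line. send_rows: Moves the arm, as the interface text tells. Its arguments: {"type":"object","properties":{"motion":{"type":"array"},"hand":{"type":"number"},"squeeze":{"type":"number"}},"required":["motion"]}

```bash
mkdir -p pics; ls; cat > h.py <<'E'
from station import *
import numpy as np, cv2
def grab(n):
    f=grab_frame(n); return f
def intr(f):
    h=f["frame"].shape[0]; return h/2/np.tan(np.radians(f["vertical_fov"])/2)
def cloud(f):
    """world xyz for every pixel (NaN where none)"""
    F=intr(f);H,W=f["range_z"].shape
    K=np.array([[F,0,f["cx"]],[0,F,f["cy"]],[0,0,1.]])
    u,v=np.meshgrid(np.arange(W),np.arange(H))
    p=np.stack([u,v],-1).reshape(-1,1,2).astype(np.float64)
    s=cv2.undistortPoints(p,K,np.array([f["k1"],0,0,0.])).reshape(H,W,2)
    z=f["range_z"].astype(float).copy(); z[z<=0]=np.nan
    P=np.stack([s[...,0]*z,-s[...,1]*z,-z,np.ones_like(z)],-1)
    return (P@np.array(f["cam_to_world"]).T)[...,:3]
def proj(f,X):
    F=intr(f);c=np.linalg.inv(np.array(f["cam_to_world"]))@np.append(X,1)
    a,b=c[0]/-c[2],-c[1]/-c[2];d=1+f["k1"]*(a*a+b*b)
    return f["cx"]+F*a*d,f["cy"]+F*b*d
E
python3 - <<'E'
from h import *
print(get_state())
for n in ("top","scene"):
    f=grab(n);cv2.imwrite(f"pics/{n}0.png",f["frame"])
    print(n,f["vertical_fov"],f["cx"],f["cy"],f["k1"],np.round(f["cam_to_world"],3).tolist())
    np.savez(f"{n}0.npz",P=cloud(f),im=f["frame"])
E
```

```text
pics
{'t': 0.0, 'q': array([-9.65917835e-01,  3.59409053e-01,  1.10712246e-02, -3.77801780e-04,
       -1.22411615e+00, -2.88140144e-01]), 'qd': array([ 0.0011067 , -0.00060699,  0.00066153,  0.00081   ,  0.00086003,
       -0.00020343]), 'joint_efforts': array([ 2.50460238e-03, -5.82711482e+01,  2.93062466e+01,  6.99718729e+00,
        6.91790512e-03, -9.12208907e-05]), 'eef_pos': array([ 0.21021146, -0.64122933,  0.40370851]), 'ee_rot': array([ 3.13990240e+00, -1.30589153e-04, -2.82498286e+00]), 'force': array([ 1.21400645,  0.06486115, -0.14302359]), 'moment': array([-0.08742665, -0.03908185, -0.05963051]), 'width': 0.0873136677413842}
top 54.25497563288638 317.0542354264491 243.39227107911157 -0.09544885121169491 [[0.019, 0.983, -0.185, 0.266], [-1.0, 0.016, -0.018, -0.036], [-0.015, 0.186, 0.983, 1.453], [0.0, 0.0, 0.0, 1.0]]
scene 56.42113410084657 325.6620081322628 233.2885548271485 0.014809541659674382 [[0.82, -0.413, 0.396, 0.945], [0.572, 0.597, -0.562, -0.62], [-0.004, 0.688, 0.726, 0.862], [0.0, 0.0, 0.0, 1.0]]
```

View pics/top0.png

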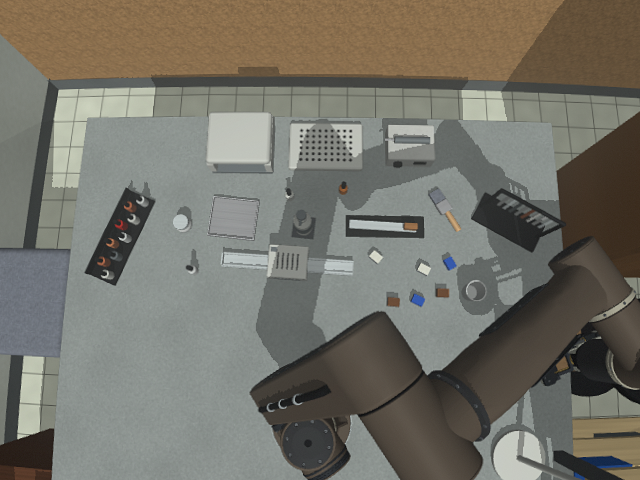

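View pics/scene0.png

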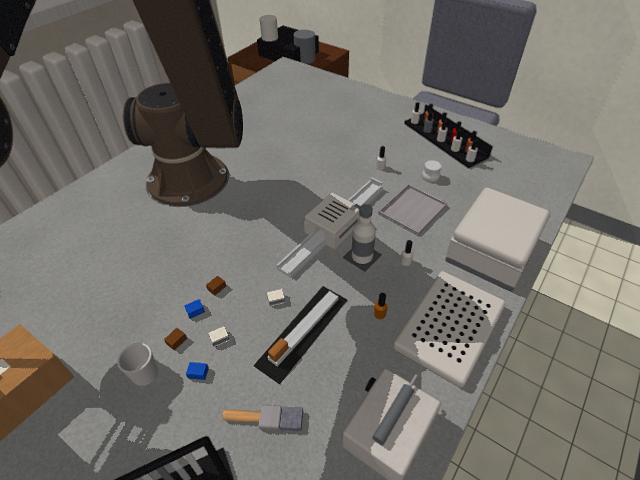

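The top view shows two pale blocks, at (375,256) and (423,268). The look-alikes are blue at (449,262) and (417,298), and brown at (393,299) and (442,291). The pale ones fit "pale and grey", and the scene view shows the same two at (276,297) and (219,336). Next I'll measure everything and make one enlarged crop to confirm.

```bash
cat > meas.py <<'E'
from h import *
def block(P,im,uv,r=14,zmin=.012,zmax=.03):
    u,v=uv;S=P[v-r:v+r,u-r:u+r].reshape(-1,3);C=im[v-r:v+r,u-r:u+r].reshape(-1,3).astype(int)
    m=(S[:,2]>zmin)&(S[:,2]<zmax)&(C.min(1)>110)
    q=S[m]; (c,wh,a)=cv2.minAreaRect((q[:,:2]*1000).astype(np.float32))
    return np.round(c,1),np.round(wh,1),round(a,1),round(float(np.median(q[:,2]))*1000,1),m.sum()
def mask(P,im,box,zmin,zmax,col=None):
    u0,v0,u1,v1=box;S=P[v0:v1,u0:u1].reshape(-1,3)
    m=(S[:,2]>zmin)&(S[:,2]<zmax)
    if col is not None: m&=col(im[v0:v1,u0:u1].reshape(-1,3).astype(int))
    q=S[m]; c,wh,a=cv2.minAreaRect((q[:,:2]*1000).astype(np.float32))
    return np.round(c,1),np.round(wh,1),round(a,1),np.round(np.percentile(q[:,2]*1000,[5,50,95]),1),m.sum()
E
python3 - <<'E'
from meas import *
d=np.load("top0.npz");P,im=d["P"],d["im"]
for uv in((375,256),(423,268)):print("buf",block(P,im,uv))
print("hood",mask(P,im,(255,235,320,290),.055,.07))
print("lanes",mask(P,im,(210,235,365,290),.016,.03))
print("nozzle",mask(P,im,(285,195,330,245),.155,.18))
print("bottlefoot/mat",mask(P,im,(340,208,430,242),.001,.006,lambda c:c.max(1)<70))
print("bar",mask(P,im,(340,208,430,242),.009,.022,lambda c:c.min(1)>110))
print("handle",mask(P,im,(340,208,430,242),.030,.06))
print("tray",mask(P,im,(195,185,270,250),.0085,.02))
d=np.load("scene0.npz");P,im=d["P"],d["im"]
for uv in((276,297),(219,336)):print("sbuf",block(P,im,uv,18))
print("handle",mask(P,im,(250,280,350,385),.030,.06))
print("noz",mask(P,im,(340,195,390,270),.155,.18))
print("hood",mask(P,im,(290,180,370,260),.055,.07))
f=cv2.resize(np.load("top0.npz")["im"][235:315,345:465],None,fx=6,fy=6,interpolation=cv2.INTER_CUBIC);cv2.imwrite("pics/crop0.png",f)
E
```

```text
buf (array([ 498.6, -190.4]), array([36.1, 26.2]), 51.0, 21.0, np.int64(99))
buf (array([ 461.9, -340.2]), array([35.6, 26.4]), 62.8, 20.4, np.int64(96))
hood (array([473.9,  77.6]), array([119.8, 100.4]), 86.6, array([55.6, 59.1, 63.9]), np.int64(1155))
lanes (array([476.3,  96.1]), array([436.4, 109.3]), 80.8, array([16.2, 19.3, 25.3]), np.int64(351))
nozzle (array([586.1,  37.2]), array([28.3, 41. ]), 61.5, array([157.7, 165.6, 170.4]), np.int64(105))
bottlefoot/mat (array([ 599.5, -222.2]), array([245.3,  68.9]), 89.9, array([1.2, 2.9, 5.6]), np.int64(527))
bar (array([ 594.3, -213.1]), array([ 72.5, 200. ]), 9.1, array([ 9.9, 14.2, 19.3]), np.int64(451))
handle (array([ 594.7, -298.2]), array([41., 22.]), 88.8, array([32.7, 39.2, 45.2]), np.int64(91))
tray (array([629.1, 282.7]), array([202.8, 183.1]), 85.4, array([ 8.7, 11.1, 15.8]), np.int64(299))
sbuf (array([ 500.3, -193.2]), array([35.8, 30.6]), 51.1, 21.3, np.int64(151))
sbuf (array([ 464.1, -341.5]), array([35.9, 27.7]), 61.3, 21.6, np.int64(188))
handle (array([ 597.9, -300.2]), array([21.8, 42. ]), 0.3, array([32.2, 39.6, 42.5]), np.int64(216))
noz (array([589.4,  35.9]), array([29.5, 43.3]), 58.2, array([156.4, 165.4, 168.7]), np.int64(154))
hood (array([523.6,  72.2]), array([123. , 198.4]), 84.9, array([56.3, 59.2, 62.6]), np.int64(1290))
```

View pics/crop0.png

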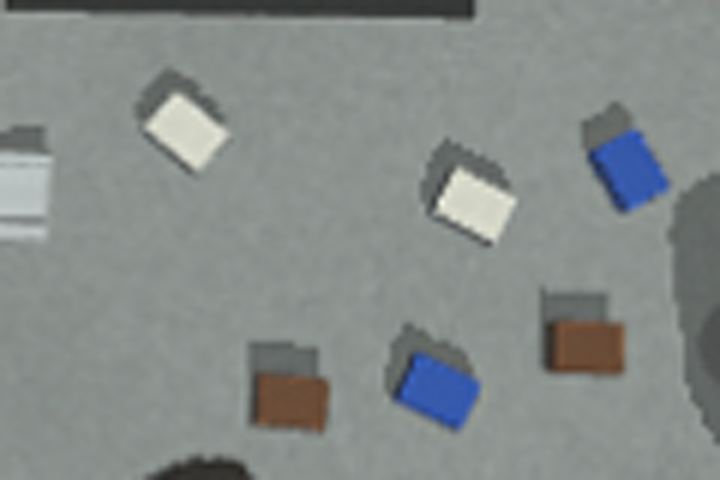

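The crop confirms it: the two pale and grey blocks at crop (187,132) and (474,204) are buffers, and the other four are blue or brown. I'll move above buffer A and look from there.

```bash
cat >> h.py <<'E'
def to(x,y,z,yawdeg,s=None,quiet=False):
    """offset (cm, tool axes) and turn (deg) from the present pose to fingertip/TCP target in mm; z = fingertip height"""
    s=s or get_state();from scipy.spatial.transform import Rotation as R
    Rm=R.from_euler("xyz",s["ee_rot"]).as_matrix();yaw=np.degrees(np.arctan2(Rm[1,0],Rm[0,0]))
    d=Rm.T@(np.array([x,y,z+178])/1000-s["eef_pos"])*100
    t=-((yawdeg-yaw+90)%180-90)
    print("offset",np.round(d,2).tolist(),"turn",round(t,2),"| yaw",round(yaw,2),"tip",np.round((s["eef_pos"]-[0,0,.178])*1000,1),"w",round(s["width"]*1000,1))
E
python3 - <<'E'
from h import *
to(498,-191,170,51);
E
```

```text
offset [-41.37, 33.82, 5.63] turn -32.85 | yaw -161.85 tip [ 210.2 -641.3  225.8] w 87.8
```

{"method": "send_rows", "body": {
  "motion": [
    {"offset": [-20,17,0],"turn": -16},
    {"offset": [-20,17,0],"turn": -16},
    {"offset": [-41.4,33.8,0],"turn": -32.9},
    {"offset": [-41.4,33.8,0],"turn": -32.9},
    {"offset": [-41.4,33.8,0],"turn": -32.9},
    {"offset": [-41.4,33.8,0],"turn": -32.9},
    {"offset": [-41.4,33.8,0],"turn": -32.9},
    {"offset": [-41.4,33.8,0],"turn": -32.9}
  ],
  "hand": 1
}}

```text
t: 0.9
eef_pos: [0.4259, -0.3022, 0.4046]
ee_rot: [3.142, 0.0, -2.251]
force: [1.0, -1.0, -0.2]
width: 0.0878
```

```bash
python3 - <<'E'
from h import *
to(498,-191,150,51)
E
```

```text
offset [-13.18, 1.39, 7.66] turn 0.05 | yaw -128.95 tip [ 425.9 -302.2  226.6] w 87.8
```

{"method": "send_rows", "body": {
  "motion": [
    {"offset": [-13.2,1.4,7.6],"turn": 0},
    {"offset": [-13.2,1.4,7.6],"turn": 0},
    {"offset": [-13.2,1.4,7.6],"turn": 0},
    {"offset": [-13.2,1.4,7.6],"turn": 0},
    {"offset": [-13.2,1.4,7.6],"turn": 0}
  ]
}}

```text
t: 1.4
eef_pos: [0.4977, -0.1917, 0.3277]
ee_rot: [3.14, -0.001, -2.248]
force: [-0.3, 0.7, -0.7]
width: 0.0878
```

```bash
python3 - <<'E'
from h import *
to(498,-191,12,51)
f=grab("wrist");P=cloud(f);np.savez("w1.npz",P=P,im=f["frame"]);cv2.imwrite("pics/w1.png",f["frame"])
print(np.round(f["cam_to_world"],3).tolist(),f["vertical_fov"])
g=grab("top");np.savez("t1.npz",P=cloud(g),im=g["frame"])
cv2.imwrite("pics/t1.png",np.hstack([cv2.resize(f["frame"],None,fx=.62,fy=.62),cv2.resize(g["frame"],None,fx=.62,fy=.62)]))
E
```

```text
offset [-0.09, -0.0, 13.77] turn 0.19 | yaw -128.81 tip [ 497.7 -191.7  149.7] w 87.8
[[-0.779, -0.602, -0.174, 0.45], [0.627, -0.748, -0.22, -0.249], [0.002, -0.28, 0.96, 0.308], [0.0, 0.0, 0.0, 1.0]] 68.6662274682997
```

View pics/t1.png

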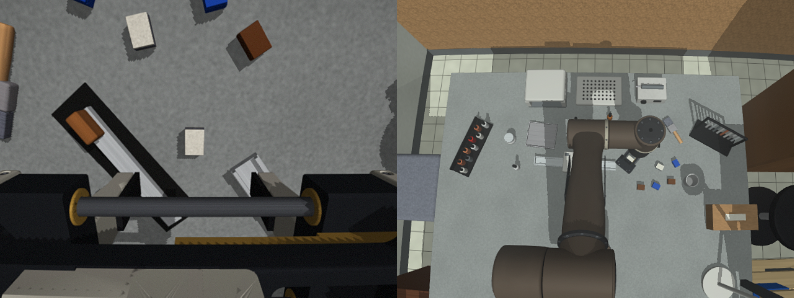

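The wrist view shows buffer A at about (313,227) full-frame, under the gripper, buffer B at (226,50), and the lane's outer end at (403,282). The newly uncovered table has no third buffer.

```bash
python3 - <<'E'
from meas import *
d=np.load("w1.npz");P,im=d["P"],d["im"]
print("A",block(P,im,(313,227),32,.017),"B",block(P,im,(226,50),40,.017))
for n in("t1",):
    d=np.load(n+".npz");P2,im2=d["P"],d["im"]
print("lane wall pts", end=" ")
m=(P[...,2]>.0165)&(P[...,2]<.024)&(P[...,1]>-.16)&(P[...,0]>.4)&(P[...,0]<.53)&(np.arange(480)[:,None]<300)
q=P[m];print(len(q),q.min(0).round(3),q.max(0).round(3))
c,wh,a=cv2.minAreaRect((q[:,:2]*1000).astype(np.float32));print(c,wh,a)
E
```

```text
A (array([ 499.4, -189.9]), array([36.4, 25.7]), 50.7, 22.2, np.int64(1271)) B (array([ 463. , -338.9]), array([36. , 26.1]), 62.7, 22.4, np.int64(1839))
lane wall pts 347 [ 0.444 -0.12   0.017] [ 0.487 -0.089  0.023]
(465.3133544921875, -104.58169555664062) (28.948266983032227, 42.21540451049805) 86.69542694091797
```

{"method": "send_rows", "body": {
  "motion": [
    {"offset": [-0.25,0,5],"turn": 0.5},
    {"offset": [-0.25,0,10],"turn": 0.5},
    {"offset": [-0.25,0,12.5],"turn": 0.5},
    {"offset": [-0.25,0,13.9],"turn": 0.5},
    {"offset": [-0.25,0,13.9],"turn": 0.5},
    {"offset": [-0.25,0,13.9],"turn": 0.5}
  ]
}}

```text
t: 2.1
eef_pos: [0.4991, -0.1917, 0.1906]
ee_rot: [-3.141, 0.0, -2.261]
force: [0.2, 0.2, -0.1]
width: 0.0874
```

{"method": "send_rows", "body": {
  "motion": [
    {"offset": [0,0,0],"turn": 0},
    {"offset": [0,0,0],"turn": 0},
    {"offset": [0,0,0],"turn": 0},
    {"offset": [0,0,0],"turn": 0},
    {"offset": [0,0,0],"turn": 0},
    {"offset": [0,0,0],"turn": 0}
  ],
  "hand": -1,
  "squeeze": 20
}}

```text
t: 2.7
eef_pos: [0.499, -0.1907, 0.1897]
ee_rot: [-3.142, 0.0, -2.259]
force: [0.5, -0.9, -0.2]
width: 0.0454
```

{"method": "send_rows", "body": {
  "motion": [
    {"offset": [0,0,-2],"turn": 0},
    {"offset": [0,0,-6],"turn": 0},
    {"offset": [0,0,-9],"turn": 0},
    {"offset": [0,0,-9],"turn": 0},
    {"offset": [0,0,-9],"turn": 0}
  ]
}}

```text
t: 3.2
eef_pos: [0.499, -0.1907, 0.2803]
ee_rot: [-3.14, 0.001, -2.259]
force: [0.7, 0.3, -0.8]
width: 0.0053
```

```bash
python3 - <<'E'
from h import *
s=get_state();print(s["t"])
# row: front block centre at tunnel y=-95, tunnel origin ~ (474.5,77.6), dir 86.65deg
d=np.array([np.cos(np.radians(86.65)),np.sin(np.radians(86.65))]);o=np.array([474.5,77.6])
p=o-90*d;print(p);to(p[0],p[1],100,86.65,s)
E
```

```text
3.2
[469.24082997 -12.24620822]
offset [-11.89, 13.64, 0.23] turn -36.1 | yaw -129.45 tip [ 499.  -190.7  102.3] w 5.3
```

The fingers need more time to close, so I lifted before they had gripped. I'll reopen them and re-measure the block.

{"method": "send_rows", "body": {
  "motion": [
    {"offset": [0,0,0],"turn": 0},
    {"offset": [0,0,0],"turn": 0},
    {"offset": [0,0,-5],"turn": 0},
    {"offset": [0,0,-5],"turn": 0},
    {"offset": [0,0,-5],"turn": 0},
    {"offset": [0,0,-5],"turn": 0},
    {"offset": [0,0,-5],"turn": 0},
    {"offset": [0,0,-5],"turn": 0}
  ],
  "hand": 1
}}

```text
t: 4.0
eef_pos: [0.4988, -0.1908, 0.3287]
ee_rot: [3.14, -0.001, -2.259]
force: [-0.0, 0.1, 0.3]
width: 0.0641
```

```bash
cat >> meas.py <<'E'
def near(P,im,x,y,r=45,zlo=.017,zhi=.03,bright=110):
    """min-area rect of bright raised points within r mm of x,y (mm)"""
    d=np.hypot(P[...,0]*1000-x,P[...,1]*1000-y)
    m=(d<r)&(P[...,2]>zlo)&(P[...,2]<zhi)&(im.min(-1)>bright)
    if m.sum()<10: return m.sum()
    n,l,st,_=cv2.connectedComponentsWithStats(m.astype(np.uint8));k=1+np.argmax(st[1:,4])
    q=P[l==k];c,wh,a=cv2.minAreaRect((q[:,:2]*1000).astype(np.float32))
    if wh[0]<wh[1]: a+=90
    return np.round(c,1).tolist(),np.round(wh,1).tolist(),round(a%180,1),round(np.median(q[:,2])*1000,1),len(q)
E
python3 - <<'E'
from meas import *
f=grab("wrist");P=cloud(f);im=f["frame"]
print(near(P,im,499,-190));r=near(P,im,463,-339);print(r)
to(r[0][0] if 0 else near(P,im,499,-190)[0][0],near(P,im,499,-190)[0][1],11,near(P,im,499,-190)[2])
E
```

```text
([499.5, -189.7], [36.5, 26.0], 50.5, np.float64(22.2), 1251)
([463.0, -338.8], [36.3, 26.2], 63.1, np.float64(22.3), 1854)
offset [-0.13, 0.01, 13.99] turn 0.05 | yaw -129.45 tip [ 498.9 -190.8  150.9] w 67.8
```

{"method": "send_rows", "body": {
  "motion": [
    {"offset": [-0.13,0,5],"turn": 0},
    {"offset": [-0.13,0,10],"turn": 0},
    {"offset": [-0.13,0,12.5],"turn": 0},
    {"offset": [-0.13,0,14],"turn": 0},
    {"offset": [-0.13,0,14],"turn": 0},
    {"offset": [-0.13,0,14],"turn": 0},
    {"offset": [-0.13,0,14],"turn": 0}
  ],
  "hand": 0.3
}}

```text
t: 4.75
eef_pos: [0.5004, -0.1898, 0.1907]
ee_rot: [-3.14, 0.001, -2.259]
force: [0.3, -0.6, -0.3]
width: 0.0565
```

{"method": "send_rows", "body": {
  "motion": [
    {"offset": [0,0,0],"turn": 0},
    {"offset": [0,0,0],"turn": 0},
    {"offset": [0,0,0],"turn": 0},
    {"offset": [0,0,0],"turn": 0},
    {"offset": [0,0,0],"turn": 0},
    {"offset": [0,0,0],"turn": 0},
    {"offset": [0,0,0],"turn": 0},
    {"offset": [0,0,0],"turn": 0}
  ],
  "hand": -1
}}

```text
t: 5.55
eef_pos: [0.4999, -0.1897, 0.1899]
ee_rot: [-3.141, 0.0, -2.259]
force: [-1.3, 0.8, 4.4]
width: 0.0257
```

{"method": "send_rows", "body": {
  "motion": [
    {"offset": [0,0,-2],"turn": 0},
    {"offset": [0,0,-6],"turn": 0},
    {"offset": [0,0,-9],"turn": 0},
    {"offset": [-6,7,-9],"turn": -12},
    {"offset": [-10,11,-9],"turn": -24},
    {"offset": [-10,11,-9],"turn": -36},
    {"offset": [-10,11,-9],"turn": -36},
    {"offset": [-10,11,-9],"turn": -36}
  ]
}}

```text
t: 6.35
eef_pos: [0.4784, -0.0412, 0.2797]
ee_rot: [-3.141, 0.0, -1.625]
force: [-0.2, 0.3, -0.5]
width: 0.0255
```

```bash
python3 - <<'E'
from meas import *
s=get_state()
f=grab("wrist");P=cloud(f);im=f["frame"];cv2.imwrite("pics/w2.png",im)
np.savez("w2.npz",P=P,im=im)
d=np.array([np.cos(np.radians(86.65)),np.sin(np.radians(86.65))]);o=np.array([474.5,77.6])
p=o-90*d;to(p[0],p[1],100,86.65,s)
E
```

```text
offset [-2.85, 1.07, 0.17] turn 0.26 | yaw -93.09 tip [478.4 -41.2 101.7] w 25.5
```

View pics/w2.png

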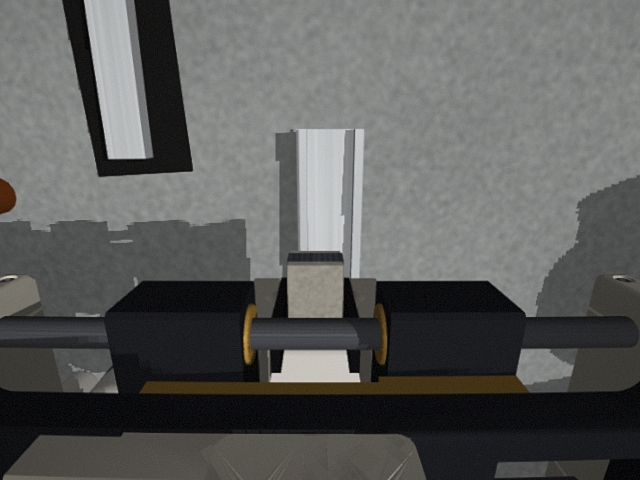

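The wrist view shows the buffer gripped at (315,285), with the lane running from its end at about (325,130) down beneath it. I'll measure the lane's centreline and the held block in this same image.

```bash
cat >> meas.py <<'E'
def lane(P,ylo,yhi,rows=(0,480)):
    """centreline fit from wall tops: per y-slice extremes"""
    m=(P[...,2]>.0165)&(P[...,2]<.024)&(P[...,0]>.42)&(P[...,0]<.54)&(P[...,1]>ylo)&(P[...,1]<yhi)
    m[:rows[0]]=0;m[rows[1]:]=0
    q=P[m]*1000;C=[]
    for y in np.arange(ylo*1000+2,yhi*1000-2,3):
        s=q[abs(q[:,1]-y)<1.5]
        if len(s)>4 and 36<np.ptp(s[:,0])<47:C.append((y,(s[:,0].max()+s[:,0].min())/2,np.ptp(s[:,0])))
    C=np.array(C);k=np.polyfit(C[:,0],C[:,1],1)
    print("lane n",len(C),"x=%.4f*y+%.2f"%tuple(k),"dir",90-np.degrees(np.arctan(k[0])),"w",C[:,2].mean(),"res",np.std(C[:,1]-np.polyval(k,C[:,0])))
    return k
E
python3 - <<'E'
from meas import *
d=np.load("w2.npz");P,im=d["P"],d["im"]
k=lane(P,-.125,-.04,(0,275))
m=(P[...,2]>.105)&(P[...,2]<.12)&(im.min(-1)>90);m[:255]=0;m[320:]=0;m[:,:285]=0;m[:,346:]=0
q=P[m]*1000;print("held",len(q),q.min(0),q.max(0),np.median(q,0));print(cv2.minAreaRect(q[:,:2].astype(np.float32)))
ee=P[(P[...,2]>.0165)&(P[...,2]<.024)&(abs(P[...,0]-.465)<.03)];print("lane end y",ee[:,1].min())
for y in(-12,-50):print(y,np.polyval(k,y))
d=np.load("top0.npz");P=d["P"];k=lane(P,-.12,.01)
E
```

```text
lane n 25 x=0.0536*y+470.88 dir 86.93038712910084 w 41.59051474045875 res 0.14335607987661586
held 2986 [464.79681541 -60.07024167 105.29186816] [491.98877043 -31.94577241 114.40061924] [478.51598889 -46.89135992 112.08530181]
((478.4430236816406, -45.90745162963867), (27.170913696289062, 26.05787467956543), 86.75625610351562)
lane end y -0.11951304929918213
-12 470.2365192602969
-50 468.1987248657189
lane n 2 x=0.0327*y+468.97 dir 88.12469065400047 w 38.89387108025886 res 2.842170943040401e-14
```

```bash
python3 - <<'E'
from meas import *
to(470.4,-8.4,24.5,86.93)
E
```

```text
offset [-3.32, 0.99, 7.71] turn -0.26 | yaw -93.33 tip [478.4 -42.1 101.6] w 25.6
```

{"method": "send_rows", "body": {
  "motion": [
    {"offset": [-3.3,0.95,2],"turn": -0.2},
    {"offset": [-3.3,0.95,5],"turn": -0.2},
    {"offset": [-3.3,0.95,5],"turn": -0.2},
    {"offset": [-3.3,0.95,5],"turn": -0.2},
    {"offset": [-3.3,0.95,5],"turn": -0.2}
  ]
}}

```text
t: 6.9
eef_pos: [0.4716, -0.0098, 0.2306]
ee_rot: [-3.141, 0.0, -1.63]
force: [-0.7, 0.4, 0.4]
width: 0.0259
```

```bash
python3 - <<'E'
from meas import *
to(470.4,-8.4,24.5,86.93)
f=grab("wrist");P=cloud(f);im=f["frame"]
k=lane(P,-.125,-.03,(0,270))
m=(P[...,2]>.055)&(P[...,2]<.07)&(im.min(-1)>90);m[:255]=0;m[320:]=0;m[:,:285]=0;m[:,346:]=0
q=P[m]*1000;print(len(q));print(cv2.minAreaRect(q[:,:2].astype(np.float32)),np.polyval(k,-8.4))
to(470.4,-8.4,24.5,86.93)
E
```

```text
offset [-0.14, 0.13, 2.81] turn -0.32 | yaw -93.39 tip [471.6  -9.8  52.6] w 25.9
lane n 29 x=0.0548*y+470.96 dir 86.86080498694756 w 41.77052144834904 res 0.11671650873359392
2958
((471.83349609375, -14.608231544494629), (27.242698669433594, 26.192419052124023), 87.37914276123047) 470.50356361872895
offset [-0.13, 0.13, 2.82] turn -0.3 | yaw -93.37 tip [471.6  -9.8  52.7] w 25.9
```

{"method": "send_rows", "body": {
  "motion": [
    {"offset": [-0.1,0.14,1],"turn": 0},
    {"offset": [-0.1,0.14,1.8],"turn": 0},
    {"offset": [-0.1,0.14,2.4],"turn": 0},
    {"offset": [-0.1,0.14,2.8],"turn": 0},
    {"offset": [-0.1,0.14,2.8],"turn": 0},
    {"offset": [-0.1,0.14,2.8],"turn": 0}
  ]
}}

```text
t: 7.55
eef_pos: [0.4696, -0.008, 0.2014]
ee_rot: [3.141, -0.0, -1.627]
force: [0.2, -0.4, -1.5]
width: 0.0258
```

```bash
python3 - <<'E'
from meas import *
to(470.4,-8.4,24.5,86.93);print(get_state()["force"])
E
```

```text
offset [0.03, -0.08, -0.11] turn -0.17 | yaw -93.24 tip [469.6  -8.   23.4] w 25.8
[ 0.16113893 -0.4287067  -1.48076512]
```

{"method": "send_rows", "body": {
  "motion": [
    {"offset": [0,0,0],"turn": 0},
    {"offset": [0,0,0],"turn": 0},
    {"offset": [0,0,0],"turn": 0},
    {"offset": [0,0,0],"turn": 0},
    {"offset": [0,0,-3],"turn": 0},
    {"offset": [0,0,-8],"turn": 0},
    {"offset": [0,0,-12.5],"turn": 0},
    {"offset": [0,0,-12.5],"turn": 0}
  ],
  "hand": 0.3
}}

```text
t: 8.35
eef_pos: [0.4714, -0.0076, 0.3328]
ee_rot: [-3.131, 0.003, -1.626]
force: [0.8, -0.2, 0.1]
width: 0.0571
```

```bash
python3 - <<'E'
from meas import *
f=grab("wrist");P=cloud(f);im=f["frame"];cv2.imwrite("pics/w3.png",im);np.savez("w3.npz",P=P,im=im)
print(near(P,im,470,-9,30,.029,.04,80))
r=near(P,im,463,-339);print(r);to(r[0][0],r[0][1],150,r[2])
E
```

```text
([470.3, -8.4], [36.1, 26.0], 87.5, np.float64(34.2), 1394)
0Traceback (most recent call last):
  File "<stdin>", line 4, in <module>
IndexError: invalid index to scalar variable.
```

Buffer A sits in the lane, at (470,-8) with its top at 34 mm. Now for buffer B.

```bash
python3 - <<'E'
from meas import *
to(463,-338.8,150,63)
E
```

```text
offset [33.09, -1.13, 0.11] turn 23.77 | yaw -93.23 tip [470.4  -7.8 151.9] w 57.2
```

{"method": "send_rows", "body": {
  "motion": [
    {"offset": [10,-0.3,0],"turn": 8},
    {"offset": [20,-0.6,0],"turn": 16},
    {"offset": [33.1,-1.1,0],"turn": 23.8},
    {"offset": [33.1,-1.1,0],"turn": 23.8},
    {"offset": [33.1,-1.1,0],"turn": 23.8},
    {"offset": [33.1,-1.1,0],"turn": 23.8},
    {"offset": [33.1,-1.1,0],"turn": 23.8},
    {"offset": [33.1,-1.1,0],"turn": 23.8}
  ]
}}

```text
t: 9.2
eef_pos: [0.4611, -0.3424, 0.3248]
ee_rot: [3.139, -0.001, -2.047]
force: [0.4, 1.3, -1.1]
width: 0.0569
```

```bash
python3 - <<'E'
from meas import *
f=grab("wrist");P=cloud(f);im=f["frame"]
r=near(P,im,463,-339,60);print(r);to(r[0][0],r[0][1],11,r[2])
E
```

```text
([463.4, -338.7], [35.9, 25.1], 63.4, np.float64(22.2), 1261)
offset [-0.3, -0.15, 13.59] turn -0.66 | yaw -117.26 tip [ 461.  -340.8  146.9] w 56.7
```

{"method": "send_rows", "body": {
  "motion": [
    {"offset": [-0.25,-0.15,5],"turn": -0.6},
    {"offset": [-0.25,-0.15,10],"turn": -0.6},
    {"offset": [-0.25,-0.15,12.5],"turn": -0.6},
    {"offset": [-0.25,-0.15,13.7],"turn": -0.6},
    {"offset": [-0.25,-0.15,13.7],"turn": -0.6},
    {"offset": [-0.25,-0.15,13.7],"turn": -0.6}
  ]
}}

```text
t: 9.85
eef_pos: [0.465, -0.3374, 0.1907]
ee_rot: [-3.14, -0.0, -2.031]
force: [0.5, 0.4, 0.1]
width: 0.0569
```

{"method": "send_rows", "body": {
  "motion": [
    {"offset": [0,0,0],"turn": 0},
    {"offset": [0,0,0],"turn": 0},
    {"offset": [0,0,0],"turn": 0},
    {"offset": [0,0,0],"turn": 0},
    {"offset": [0,0,0],"turn": 0},
    {"offset": [0,0,0],"turn": 0},
    {"offset": [0,0,0],"turn": 0},
    {"offset": [0,0,0],"turn": 0}
  ],
  "hand": -1
}}

```text
t: 10.65
eef_pos: [0.4644, -0.3377, 0.1901]
ee_rot: [-3.141, -0.0, -2.032]
force: [-1.6, 1.3, 5.9]
width: 0.0253
```

{"method": "send_rows", "body": {
  "motion": [
    {"offset": [0,0,-2],"turn": 0},
    {"offset": [0,0,-6],"turn": 0},
    {"offset": [0,0,-9],"turn": 0},
    {"offset": [0,0,-9],"turn": 0}
  ]
}}

```text
t: 11.05
eef_pos: [0.4657, -0.3383, 0.284]
ee_rot: [-3.134, 0.0, -2.032]
force: [1.1, 0.0, 0.1]
width: 0.026
```

```bash
python3 - <<'E'
from meas import *
to(468.3,-47,70,86.95)
E
```

```text
offset [-26.2, 12.74, 3.52] turn -23.36 | yaw -116.41 tip [ 465.7 -338.3  106. ] w 26.0
```

{"method": "send_rows", "body": {
  "motion": [
    {"offset": [-8,4,0],"turn": -8},
    {"offset": [-16,8,0],"turn": -16},
    {"offset": [-26.2,12.7,0],"turn": -23.4},
    {"offset": [-26.2,12.7,1],"turn": -23.4},
    {"offset": [-26.2,12.7,3.2],"turn": -23.4},
    {"offset": [-26.2,12.7,3.2],"turn": -23.4},
    {"offset": [-26.2,12.7,3.2],"turn": -23.4},
    {"offset": [-26.2,12.7,3.2],"turn": -23.4}
  ]
}}

```text
t: 11.85
eef_pos: [0.4671, -0.0454, 0.247]
ee_rot: [3.14, -0.0, -1.621]
force: [0.7, 0.2, -0.0]
width: 0.0261
```

```bash
python3 - <<'E'
from meas import *
f=grab("wrist");P=cloud(f);im=f["frame"];cv2.imwrite("pics/w4.png",im)
k=lane(P,-.125,-.065,(0,270))
m=(P[...,2]>.065)&(P[...,2]<.09)&(im.min(-1)>90);m[:255]=0;m[320:]=0;m[:,:285]=0;m[:,346:]=0
q=P[m]*1000;print(len(q));r=cv2.minAreaRect(q[:,:2].astype(np.float32));print(r,"lane there",np.polyval(k,r[0][1]),q.min(0),q.max(0))
to(np.polyval(k,-45.5),-45.5,24.3,86.95)
E
```

```text
lane n 17 x=0.0507*y+470.71 dir 87.10000030999645 w 41.70286041121441 res 0.10708748050906865
3147
((466.9924621582031, -50.794586181640625), (28.539546966552734, 25.91521644592285), 87.41262817382812) lane there 468.13506407962615 [453.75094883 -65.51462742  73.93940516] [480.44153455 -35.98614189  81.34652142]
offset [-0.08, -0.12, 4.5] turn 0.07 | yaw -92.98 tip [467.2 -46.3  69.3] w 25.7
```

{"method": "send_rows", "body": {
  "motion": [
    {"offset": [-0.1,-0.11,1.5],"turn": 0},
    {"offset": [-0.1,-0.11,2.6],"turn": 0},
    {"offset": [-0.1,-0.11,3.6],"turn": 0},
    {"offset": [-0.1,-0.11,4.2],"turn": 0},
    {"offset": [-0.1,-0.11,4.5],"turn": 0},
    {"offset": [-0.1,-0.11,4.5],"turn": 0}
  ]
}}

```text
t: 12.5
eef_pos: [0.4684, -0.0458, 0.2025]
ee_rot: [3.141, -0.0, -1.624]
force: [-0.1, -0.9, -0.4]
width: 0.0253
```

```bash
python3 - <<'E'
from meas import *
to(468.3,-45.5,24.5,86.93);print(get_state()["force"])
E
```

```text
offset [-0.03, 0.01, -0.0] turn 0.0 | yaw -93.07 tip [468.4 -45.8  24.5] w 25.3
[-0.13491296 -0.93368162 -0.39696328]
```

{"method": "send_rows", "body": {
  "motion": [
    {"offset": [-0.1,0,0],"turn": 0},
    {"offset": [-0.2,0,0.03],"turn": 0},
    {"offset": [-0.2,0,0.03],"turn": 0}
  ]
}}

```text
t: 12.8
eef_pos: [0.4686, -0.0434, 0.2025]
ee_rot: [-3.141, 0.0, -1.624]
force: [0.5, -0.3, 0.2]
width: 0.0255
```

{"method": "send_rows", "body": {
  "motion": [
    {"offset": [0,0,0],"turn": 0},
    {"offset": [0,0,0],"turn": 0},
    {"offset": [0,0,0],"turn": 0},
    {"offset": [0,0,0],"turn": 0},
    {"offset": [0,0,-3],"turn": 0},
    {"offset": [0,0,-8],"turn": 0},
    {"offset": [0,0,-13],"turn": 0},
    {"offset": [0,0,-13],"turn": 0}
  ],
  "hand": 0.3
}}

```text
t: 13.6
eef_pos: [0.4705, -0.0433, 0.3391]
ee_rot: [-3.13, 0.002, -1.623]
force: [0.6, -0.8, -1.1]
width: 0.0571
```

```bash
python3 - <<'E'
from meas import *
f=grab("wrist");P=cloud(f);im=f["frame"];cv2.imwrite("pics/w5.png",im)
print(near(P,im,470,-28,60,.029,.04,80))
g=grab("top");P=cloud(g);print("noz",mask(P,g["frame"],(285,195,330,245),.163,.18))
g2=grab("scene");P=cloud(g2);print("noz",mask(P,g2["frame"],(340,195,390,270),.163,.18))
cv2.imwrite("pics/m5.png",np.hstack([im[200:440,160:480],g2["frame"][150:390,250:570]]))
E
```

```text
([469.4, -26.7], [72.5, 26.6], 88.0, np.float64(34.2), 2490)
noz (array([597.9,  36.8]), array([15.7, 28.5]), 20.2, array([164.3, 167.5, 170.4]), np.int64(41))
noz (array([590.7,  35.8]), array([29.1, 37.9]), 48.5, array([164.1, 166.7, 168.7]), np.int64(105))
```

View pics/m5.png

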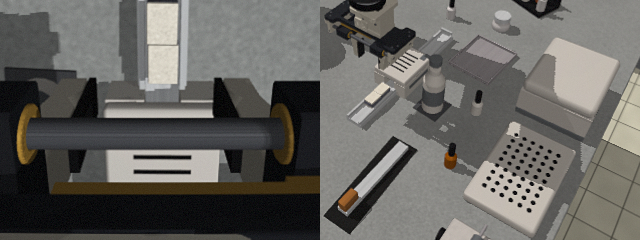

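Both buffers lie end to end in the entry lane: one 72.5 mm row, top at 34 mm, entirely outside the hood. The nozzle is next.

```bash
python3 - <<'E'
from meas import *
to(590,10,225,90)
E
```

```text
offset [-6.01, -11.88, -7.05] turn -3.07 | yaw -93.07 tip [468.1 -43.6 154.4] w 56.9
```

{"method": "send_rows", "body": {
  "motion": [
    {"offset": [0,0,-4.5],"turn": -3},
    {"offset": [0,0,-7],"turn": -3},
    {"offset": [-3,-5,-7],"turn": -3},
    {"offset": [-6,-9,-7],"turn": -3},
    {"offset": [-6,-11.9,-7],"turn": -3},
    {"offset": [-6,-11.9,-7],"turn": -3},
    {"offset": [-6,-11.9,-7],"turn": -3},
    {"offset": [-6,-11.9,-7],"turn": -3}
  ],
  "hand": -1
}}

```text
t: 14.55
eef_pos: [0.5899, 0.0098, 0.4009]
ee_rot: [3.139, -0.001, -1.572]
force: [-0.2, -0.4, 0.0]
width: 0.0019
```

```bash
python3 - <<'E'
from meas import *
f=grab("wrist");P=cloud(f);im=f["frame"]
m=(P[...,2]>.160)&(P[...,2]<.176)&(np.hypot(P[...,0]-.59,P[...,1]-.036)<.045);m[470:]=0
q=P[m]*1000;print(len(q),q.min(0),q.max(0),np.median(q,0))
print(cv2.minAreaRect(q[:,:2].astype(np.float32)),cv2.minEnclosingCircle(q[:,:2].astype(np.float32)))
vs,us=np.where(m);print(us.min(),us.max(),vs.min(),vs.max())
cv2.imwrite("pics/w6.png",im);np.savez("w6.npz",P=P,im=im)
to(590,36,200,90)
E
```

```text
332 [582.23128365  22.58757047 160.15497227] [604.56080805  51.95159765 169.3227121 ] [590.42619395  26.13892414 167.22555707]
((589.54638671875, 34.9158935546875), (19.432954788208008, 28.587905883789062), 30.102102279663086) ((592.8671875, 37.29566192626953), 14.85696029663086)
293 326 271 313
offset [-2.63, -0.02, 2.36] turn -0.06 | yaw -90.06 tip [589.8   9.8 223.6] w 0.6
```

View pics/w6.png

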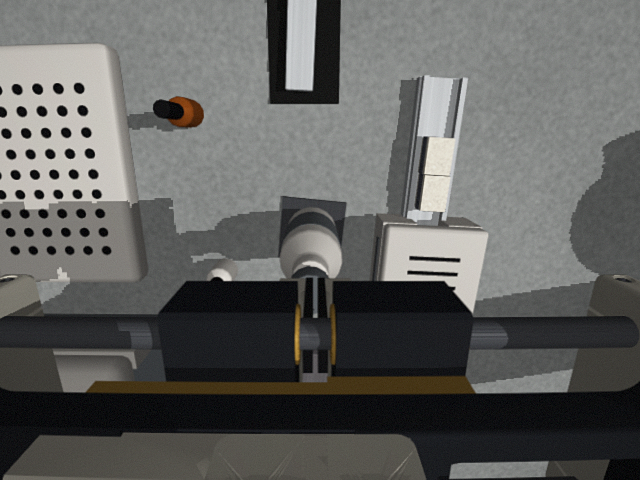

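Most of the nozzle cap, near (312,270), is hidden by the fingers. Its near edge is at y=22.6 mm, which puts the centre at about (590.5, 37), in line with the scene camera. I'll press in steps.

{"method": "send_rows", "body": {
  "motion": [
    {"offset": [-2.7,0,0],"turn": 0},
    {"offset": [-2.7,0,0],"turn": 0},
    {"offset": [-2.7,0,3.5],"turn": 0},
    {"offset": [-2.7,0,5.2],"turn": 0},
    {"offset": [-2.7,0,5.2],"turn": 0},
    {"offset": [-2.7,0,5.2],"turn": 0}
  ]
}}

```text
t: 15.2
eef_pos: [0.5904, 0.0367, 0.3512]
ee_rot: [-3.141, -0.0, -1.571]
force: [0.5, 0.2, 0.6]
width: 0.0003
```

```bash
python3 - <<'E'
from meas import *
to(590.5,37,158,90)
f=grab("scene");P=cloud(f)
cv2.imwrite("pics/s7.png",cv2.resize(f["frame"][170:290,300:420],None,fx=4,fy=4,interpolation=cv2.INTER_CUBIC))
E
```

```text
offset [-0.03, -0.01, 1.52] turn -0.04 | yaw -90.04 tip [590.4  36.7 173.2] w 0.3
```

View pics/s7.png

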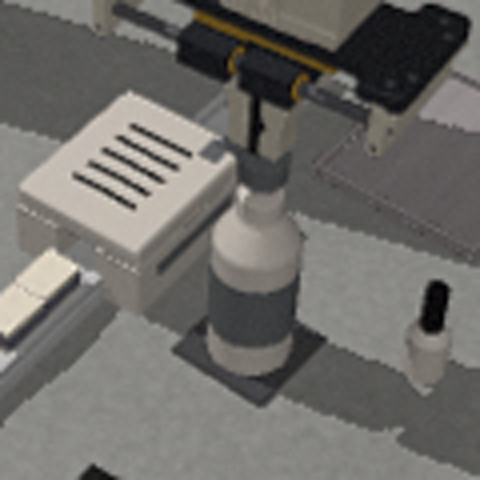

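The closed fingertips are centred just above the cap, at crop (265,165). Pressing now.

{"method": "send_rows", "body": {
  "motion": [
    {"offset": [0,0,0.4],"turn": 0},
    {"offset": [0,0,0.8],"turn": 0},
    {"offset": [0,0,1.2],"turn": 0},
    {"offset": [0,0,1.4],"turn": 0},
    {"offset": [0,0,1.4],"turn": 0},
    {"offset": [0,0,1.4],"turn": 0}
  ]
}}

```text
t: 15.85
eef_pos: [0.591, 0.0372, 0.3369]
ee_rot: [-3.14, 0.0, -1.571]
force: [2.2, -0.3, 5.6]
width: 0.0003
```

{"method": "send_rows", "body": {
  "motion": [
    {"offset": [0,0,0.1],"turn": 0},
    {"offset": [0,0,0.2],"turn": 0},
    {"offset": [0,0,0.25],"turn": 0},
    {"offset": [0,0,0.25],"turn": 0}
  ]
}}

```text
t: 16.25
eef_pos: [0.5909, 0.0371, 0.3363]
ee_rot: [-3.139, 0.0, -1.571]
force: [-4.3, 0.9, 17.5]
width: 0.0005
```

At the end stop, with 17.5 N against a 5 N spring. I'll release and retract.

{"method": "send_rows", "body": {
  "motion": [
    {"offset": [0,0,-0.4],"turn": 0},
    {"offset": [0,0,-1.5],"turn": 0},
    {"offset": [0,0,-4],"turn": 0},
    {"offset": [0,0,-7],"turn": 0},
    {"offset": [0,0,-7],"turn": 0},
    {"offset": [0,0,-7],"turn": 0}
  ]
}}

```text
t: 16.85
eef_pos: [0.5902, 0.037, 0.4042]
ee_rot: [3.141, 0.001, -1.572]
force: [-0.9, 0.1, -1.2]
width: 0.0004
```

```bash
python3 - <<'E'
from meas import *
f=grab("scene");P=cloud(f);im=f["frame"]
print("noz",mask(P,im,(340,195,390,270),.150,.18))
print("handle",mask(P,im,(250,280,350,385),.030,.06), "bar?")
to(597,-270,225,90)
E
```

```text
noz (array([589.1,  36.2]), array([28.6, 42.5]), 59.5, array([153. , 165.6, 168.3]), np.int64(169))
handle (array([ 597.6, -300.2]), array([41.8, 20.6]), 87.9, array([32.3, 40. , 42.6]), np.int64(217)) bar?
offset [30.69, -0.74, 0.03] turn -0.07 | yaw -90.07 tip [590.   36.9 225.3] w 0.7
```

{"method": "send_rows", "body": {
  "motion": [
    {"offset": [10,-0.3,0],"turn": 0},
    {"offset": [20,-0.5,0],"turn": 0},
    {"offset": [33,-0.7,0],"turn": 0},
    {"offset": [33,-0.7,0],"turn": 0},
    {"offset": [33,-0.7,2],"turn": 0},
    {"offset": [33,-0.7,6],"turn": 0},
    {"offset": [33,-0.7,7],"turn": 0},
    {"offset": [33,-0.7,7],"turn": 0}
  ],
  "hand": 0.3
}}

```text
t: 17.7
eef_pos: [0.5948, -0.2962, 0.3265]
ee_rot: [3.131, 0.003, -1.577]
force: [-0.6, 1.1, -0.9]
width: 0.0555
```

```bash
python3 - <<'E'
from meas import *
f=grab("wrist");P=cloud(f);im=f["frame"];cv2.imwrite("pics/w8.png",im);np.savez("w8.npz",P=P,im=im)
r=near(P,im,597,-300,50,.033,.05,20);print("handle",r)
def strip(lo,hi):
    m=(P[...,2]>lo)&(P[...,2]<hi)&(abs(P[...,0]-.597)<.05)&(abs(P[...,1]+.22)<.14);return P[m]*1000
q=strip(.011,.02);print("bar",len(q),q.min(0),q.max(0))
if len(q)>20: print(cv2.minAreaRect(q[:,:2].astype(np.float32)))
to(r[0][0],r[0][1],18,r[2])
E
```

```text
handle ([595.8, -296.9], [41.9, 20.0], 87.2, np.float64(41.0), 1289)
bar 2998 [ 582.24649682 -318.26438422   11.36199586] [ 616.38746906 -134.37622834   19.92844069]
((599.2680053710938, -226.02090454101562), (184.03652954101562, 26.137239456176758), 87.1188735961914)
offset [0.22, -0.14, 13.27] turn 2.52 | yaw -90.28 tip [ 595.5 -295.   150.7] w 55.9
```

{"method": "send_rows", "body": {
  "motion": [
    {"offset": [0.2,-0.1,4],"turn": 2.5},
    {"offset": [0.2,-0.1,7],"turn": 2.5},
    {"offset": [0.2,-0.1,7],"turn": 2.5},
    {"offset": [0.2,-0.1,7],"turn": 2.5}
  ]
}}

```text
t: 18.15
eef_pos: [0.5987, -0.2943, 0.2645]
ee_rot: [3.141, -0.0, -1.614]
force: [0.0, 0.3, 0.0]
width: 0.0567
```

```bash
python3 - <<'E'
from meas import *
f=grab("wrist");P=cloud(f);im=f["frame"];cv2.imwrite("pics/w9.png",im)
m=(P[...,2]>.034)&(P[...,2]<.048)&(np.hypot(P[...,0]-.597,P[...,1]+.30)<.05);q=P[m]*1000
vs,us=np.where(m);print(us.min(),us.max(),vs.min(),vs.max(),len(q))
r=near(P,im,597,-300,50,.034,.05,20);print("handle",r)
to(r[0][0],r[0][1],18,r[2])
E
```

```text
304 336 220 286 2103
handle ([595.7, -296.9], [42.4, 19.9], 87.2, np.float64(41.0), 2088)
offset [0.25, 0.35, 6.97] turn 0.34 | yaw -92.46 tip [ 599.2 -294.5   87.7] w 56.9
```

{"method": "send_rows", "body": {
  "motion": [
    {"offset": [0.25,0.3,3],"turn": 0.3},
    {"offset": [0.25,0.3,5.5],"turn": 0.3},
    {"offset": [0.25,0.3,6.8],"turn": 0.3},
    {"offset": [0.25,0.3,6.95],"turn": 0.3},
    {"offset": [0.25,0.3,6.95],"turn": 0.3}
  ]
}}

```text
t: 18.7
eef_pos: [0.596, -0.2973, 0.1958]
ee_rot: [-3.14, -0.001, -1.62]
force: [0.3, -0.4, 0.7]
width: 0.057
```

{"method": "send_rows", "body": {
  "motion": [
    {"offset": [0,0,0],"turn": 0},
    {"offset": [0,0,0],"turn": 0},
    {"offset": [0,0,0],"turn": 0},
    {"offset": [0,0,0],"turn": 0},
    {"offset": [0,0,0],"turn": 0},
    {"offset": [0,0,0],"turn": 0},
    {"offset": [0,0,0],"turn": 0},
    {"offset": [0,0,0],"turn": 0}
  ],
  "hand": -1,
  "squeeze": 45
}}

```text
t: 19.5
eef_pos: [0.5952, -0.2973, 0.1945]
ee_rot: [3.142, -0.0, -1.62]
force: [-0.9, 0.7, 2.9]
width: 0.0194
```

{"method": "send_rows", "body": {
  "motion": [
    {"offset": [0,0,-1.5],"turn": 0},
    {"offset": [0,0,-5],"turn": 0},
    {"offset": [0,0,-8],"turn": 0},
    {"offset": [0,0,-8],"turn": 0}
  ]
}}

```text
t: 19.9
eef_pos: [0.5968, -0.2979, 0.2804]
ee_rot: [-3.133, -0.002, -1.62]
force: [0.5, 0.7, -0.4]
width: 0.0194
```

```bash
python3 - <<'E'
from meas import *
to(457,-275,55,86.93)
E
```

```text
offset [-1.61, 14.11, 4.62] turn 0.28 | yaw -92.79 tip [ 596.8 -297.9  102.4] w 19.4
```

{"method": "send_rows", "body": {
  "motion": [
    {"offset": [0,4,0],"turn": 0},
    {"offset": [-0.8,8,0],"turn": 0.2},
    {"offset": [-1.6,12,1],"turn": 0.2},
    {"offset": [-1.6,14,3],"turn": 0.2},
    {"offset": [-1.6,14,4.5],"turn": 0.2},
    {"offset": [-1.6,14,4.5],"turn": 0.2},
    {"offset": [-1.6,14,4.5],"turn": 0.2},
    {"offset": [-1.6,14,4.5],"turn": 0.2}
  ]
}}

```text
t: 20.7
eef_pos: [0.4571, -0.2745, 0.2302]
ee_rot: [-3.14, -0.0, -1.624]
force: [-0.7, -0.2, -0.6]
width: 0.0197
```

```bash
python3 - <<'E'
from meas import *
f=grab("scene");P=cloud(f);im=f["frame"]
g=grab("top");Pt=cloud(g)
cv2.imwrite("pics/m10.png",np.hstack([cv2.resize(im[170:370,190:410],None,fx=1.8,fy=1.8),cv2.resize(g["frame"][200:400,240:460],None,fx=1.8,fy=1.8)]))
for n,Q in(("scene",P),("top",Pt)):
    for lo,hi in((.035,.056),):
        m=(Q[...,2]>lo)&(Q[...,2]<hi)&(abs(Q[...,0]-.46)<.04)&(Q[...,1]>-.26)&(Q[...,1]<0.0);q=Q[m]*1000
        if len(q)>9:print(n,len(q),cv2.minAreaRect(q[:,:2].astype(np.float32)),q.min(0),q.max(0))
        for y0 in range(-220,-80,25):
            s=q[abs(q[:,1]-y0)<8]
            if len(s)>3:print(y0,np.round([s[:,0].min(),s[:,0].max(),np.percentile(s[:,2],80)],1))
to(457,-275,55,86.93)
E
```

```text
scene 485 ((469.3976745605469, -99.02564239501953), (195.7897491455078, 30.195863723754883), 85.83195495605469) [ 447.58984983 -196.22362942   35.00226337] [483.70655364  -0.58633082  53.50512851]
-195 [447.6 464.3  50.7]
-170 [451.1 478.8  50.9]
-145 [454.  480.3  51.3]
-120 [453.4 481.3  51. ]
-95 [455.2 482.3  50.8]
top 257 ((463.8515625, -127.22895812988281), (252.04116821289062, 27.75954818725586), 87.43911743164062) [ 444.80570619 -253.31712772   35.0682442 ] [475.25343197  -1.59234843  55.99730828]
-220 [446.6 471.6  52.5]
-195 [447.2 474.5  51.7]
-170 [448.6 473.5  51.3]
offset [0.05, -0.02, -0.3] turn 0.03 | yaw -93.04 tip [ 456.8 -274.5   52. ] w 19.5
```

View pics/m10.png

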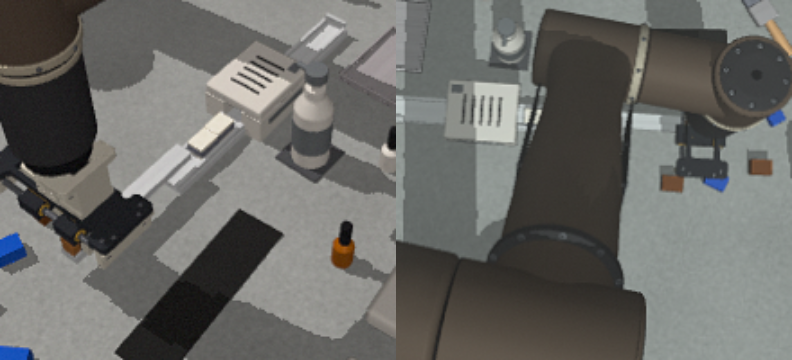

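The scene crop shows the stick held level, its bar over the lane entry at crop (160,170) and the row in front of it at (212,132). I'll check the bar against the lane in the same cloud.

```bash
python3 - <<'E'
from meas import *
f=grab("scene");Q=cloud(f)
m=(Q[...,2]>.048)&(Q[...,2]<.056)&(abs(Q[...,0]-.46)<.04)&(Q[...,1]>-.26)&(Q[...,1]<-.05);q=Q[m]*1000
print("bar tip y",np.percentile(q[:,1],99.5));
for y0 in range(-190,-80,15):
    s=q[abs(q[:,1]-y0)<7];print(y0,len(s),np.round([s[:,0].min(),s[:,0].max(),(s[:,0].min()+s[:,0].max())/2,np.median(s[:,2])],1))
m=(Q[...,2]>.0165)&(Q[...,2]<.0235)&(abs(Q[...,0]-.468)<.05)&(Q[...,1]>-.13)&(Q[...,1]<0.02);l=Q[m]*1000
for y0 in range(-115,20,12):
    s=l[abs(l[:,1]-y0)<6]
    if len(s):print("lane",y0,len(s),np.round([s[:,0].min(),s[:,0].max()],1))
print("row",near(Q,f["frame"],469,-27,60,.029,.04,80))
E
```

```text
bar tip y -88.74917038725064
-190 22 [450.  464.6 457.3  50.7]
-175 50 [451.7 477.1 464.4  49.9]
-160 49 [451.7 477.4 464.6  49.8]
-145 44 [454.  480.3 467.2  49.8]
-130 42 [453.5 478.6 466.1  49.8]
-115 46 [453.3 481.7 467.5  50.1]
-100 47 [455.5 481.4 468.5  50. ]
-85 13 [455.5 480.9 468.2  50.5]
lane -115 9 [482.5 487.6]
lane -103 9 [482.4 489.8]
lane -91 12 [483.7 490.2]
lane -79 9 [482.4 488.4]
lane -67 31 [447.6 490. ]
lane -55 15 [449.  489.8]
lane -43 14 [481.5 492. ]
lane -31 13 [483.2 493. ]
lane -19 17 [450.8 492.8]
lane -7 15 [483.  492.7]
lane 5 12 [484.  493.6]
lane 17 29 [427.5 516. ]
row ([471.2, -30.8], [74.0, 28.3], 88.9, np.float64(32.9), 242)
```

{"method": "send_rows", "body": {
  "motion": [
    {"offset": [0,0.15,0.8],"turn": 0},
    {"offset": [0,0.15,1.5],"turn": 0},
    {"offset": [0,0.15,2],"turn": 0},
    {"offset": [0,0.15,2.4],"turn": 0},
    {"offset": [0,0.15,2.4],"turn": 0},
    {"offset": [0,0.15,2.4],"turn": 0}
  ]
}}

```text
t: 21.45
eef_pos: [0.4547, -0.2743, 0.2052]
ee_rot: [3.141, -0.0, -1.624]
force: [-0.5, -0.2, -0.1]
width: 0.0197
```

```bash
cat > bar.py <<'E'
from meas import *
f=grab("scene");Q=cloud(f)
m=(Q[...,2]>.0225)&(Q[...,2]<.0285)&(abs(Q[...,0]-.465)<.025)&(Q[...,1]>-.2)&(Q[...,1]<.015);q=Q[m]*1000
for y0 in range(-190,0,18):
    s=q[abs(q[:,1]-y0)<8]
    if len(s)>5:print(y0,len(s),np.round([s[:,0].min(),s[:,0].max(),(s[:,0].min()+s[:,0].max())/2,np.median(s[:,2])],1))
to(457,-275,27,86.93);s=get_state();print(s["force"],s["moment"],s["t"])
print("row",near(Q,f["frame"],469,-27,60,.029,.04,80))
E
python3 bar.py
```

```text
-190 31 [448.6 474.8 461.7  25.2]
-172 58 [448.6 475.6 462.1  25. ]
-154 60 [450.  476.9 463.5  24.9]
-136 65 [449.7 478.7 464.2  24.9]
-118 54 [452.6 477.9 465.3  25.2]
-100 59 [449.6 480.5 465.   24.8]
-82 6 [453.4 469.1 461.3  25.1]
-64 21 [458.4 483.3 470.8  25.7]
-46 9 [482.3 484.4 483.4  25.5]
-28 8 [482.4 489.  485.7  25.7]
-10 8 [482.1 484.7 483.4  26.1]
offset [0.06, -0.22, 0.04] turn 0.03 | yaw -93.04 tip [ 454.8 -274.3   27.4] w 19.6
[ 0.05405912 -1.1196862  -0.12838417] [ 0.00719055  0.07776586 -0.00359535] 21.5
row ([471.1, -30.8], [73.4, 26.9], 88.4, np.float64(33.1), 244)
```

{"method": "send_rows", "body": {
  "motion": [
    {"offset": [-1,0,0],"turn": 0},
    {"offset": [-2,0,0],"turn": 0},
    {"offset": [-3,0,0],"turn": 0},
    {"offset": [-4,0,0],"turn": 0},
    {"offset": [-5,0,0],"turn": 0},
    {"offset": [-6,0,0],"turn": 0},
    {"offset": [-7,0,0],"turn": 0},
    {"offset": [-7.5,0,0],"turn": 0}
  ]
}}

```text
t: 22.3
eef_pos: [0.4587, -0.1984, 0.2054]
ee_rot: [-3.142, 0.0, -1.623]
force: [-0.8, 0.8, -0.9]
width: 0.0198
```

```bash
sed -i 's/^print("row".*/print("row",near(Q,f["frame"],470,0,90,.029,.04,80))/' bar.py; python3 bar.py
```

```text
-100 38 [453.7 478.7 466.2  26.1]
-82 54 [452.9 480.6 466.8  25.2]
-64 50 [451.7 481.3 466.5  25.3]
-46 46 [455.3 481.9 468.6  25.2]
-28 54 [457.2 483.7 470.5  25.1]
-10 27 [456.2 485.3 470.8  25. ]
offset [7.68, -0.23, 0.04] turn 0.07 | yaw -93.0 tip [ 458.8 -198.2   27.4] w 19.7
[-0.6370827   1.21577361 -0.74688925] [ 0.12866551  0.19941082 -0.04922526] 22.35
row ([486.8, 20.7], [113.1, 56.5], 25.7, np.float64(33.7), 215)
```

{"method": "send_rows", "body": {
  "motion": [
    {"offset": [-1,0,0],"turn": 0},
    {"offset": [-2,0,0],"turn": 0},
    {"offset": [-3,0,0],"turn": 0},
    {"offset": [-4,0,0],"turn": 0},
    {"offset": [-5,0,0],"turn": 0},
    {"offset": [-5.5,0,0],"turn": 0},
    {"offset": [-5.5,0,0],"turn": 0},
    {"offset": [-5.5,0,0],"turn": 0}
  ]
}}

```text
t: 23.15
eef_pos: [0.4616, -0.1444, 0.2054]
ee_rot: [-3.142, 0.0, -1.624]
force: [-0.2, -0.4, -0.6]
width: 0.0201
```

```bash
python3 bar.py; python3 - <<'E'
from meas import *
for n in("top","scene"):
    f=grab(n);Q=cloud(f);im=f["frame"];print(n,near(Q,im,481,170,60,.029,.04,80))
E
```

```text
-172 18 [448.7 476.9 462.8  26. ]
-154 8 [471.3 479.7 475.5  26. ]
-46 17 [455.1 470.9 463.   25.9]
-28 46 [456.1 483.2 469.6  25.2]
-10 43 [457.  484.3 470.6  25.1]
offset [13.05, -0.24, 0.03] turn 0.02 | yaw -93.05 tip [ 461.6 -144.5   27.3] w 19.5
[ 0.21498285  0.33640383 -1.81587609] [-0.02044606  0.12819293  0.01739409] 23.2
row ([519.6, 35.3], [64.7, 28.7], 56.9, np.float64(35.6), 67)
top 0
scene 0
```

The row is wholly under the hood: nothing shows in either lane. I'll keep feeding.

{"method": "send_rows", "body": {
  "motion": [
    {"offset": [-1,0,0],"turn": 0},
    {"offset": [-2,0,0],"turn": 0},
    {"offset": [-3,0,0],"turn": 0},
    {"offset": [-4,0,0],"turn": 0},
    {"offset": [-5,0,0],"turn": 0},
    {"offset": [-6,0,0],"turn": 0},
    {"offset": [-7,0,0],"turn": 0},
    {"offset": [-7,0,0],"turn": 0}
  ]
}}

```text
t: 24.1
eef_pos: [0.4655, -0.0734, 0.2055]
ee_rot: [-3.141, 0.0, -1.623]
force: [0.2, 0.2, -1.3]
width: 0.0196
```

{"method": "send_rows", "body": {
  "motion": [
    {"offset": [-1,0,0],"turn": 0},
    {"offset": [-2,0,0],"turn": 0},
    {"offset": [-3,0,0],"turn": 0},
    {"offset": [-3.5,0,0],"turn": 0},
    {"offset": [-3.8,0,0],"turn": 0},
    {"offset": [-3.8,0,0],"turn": 0}
  ]
}}

```text
t: 24.7
eef_pos: [0.4674, -0.0363, 0.2054]
ee_rot: [-3.142, 0.0, -1.623]
force: [-0.1, -0.0, -0.8]
width: 0.0197
```

```bash
python3 - <<'E'
from meas import *
I=[]
for n in("top","scene"):
    f=grab(n);Q=cloud(f);im=f["frame"];print(n,near(Q,im,483,190,70,.029,.04,80));I.append(im)
    m=(Q[...,2]>.021)&(Q[...,2]<.029)&(abs(Q[...,0]-.482)<.02)&(Q[...,1]>.13)&(Q[...,1]<.3);print("bar out",m.sum(),Q[m].min(0) if m.any() else "",Q[m].max(0) if m.any() else "")
cv2.imwrite("pics/m11.png",np.hstack([cv2.resize(I[1][130:290,260:440],None,fx=2.2,fy=2.2),cv2.resize(I[0][200:360,200:380],None,fx=2.2,fy=2.2)]))
to(0,0,27,86.93)
E
```

```text
top 0
bar out 5 [0.49698843 0.27327155 0.02250583] [0.5006854  0.2855447  0.02670479]
scene ([483.1, 191.7], [27.5, 66.0], 90.3, np.float64(32.7), 149)
bar out 52 [0.46631108 0.168941   0.02100555] [0.50079721 0.2898613  0.02899708]
offset [-1.18, 46.86, 0.04] turn 0.03 | yaw -93.04 tip [467.3 -36.7  27.4] w 19.5
```

View pics/m11.png

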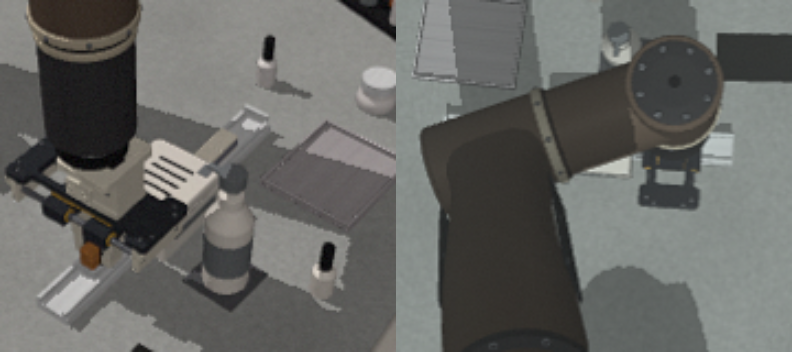

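The row is out in the exit lane, y about 156–225 with the hood ending at 139. I'll withdraw the stick.

{"method": "send_rows", "body": {
  "motion": [
    {"offset": [2,0,0],"turn": 0},
    {"offset": [4.5,0,0],"turn": 0},
    {"offset": [7,0,0],"turn": 0},
    {"offset": [9.5,0,0],"turn": 0},
    {"offset": [12,0,0],"turn": 0},
    {"offset": [14.5,0,0],"turn": 0},
    {"offset": [17,0,0],"turn": 0},
    {"offset": [17.5,0,0],"turn": 0}
  ]
}}

```text
t: 25.6
eef_pos: [0.4576, -0.2135, 0.2052]
ee_rot: [3.141, -0.0, -1.627]
force: [0.3, 0.1, -1.4]
width: 0.0197
```

{"method": "send_rows", "body": {
  "motion": [
    {"offset": [0.5,0,0],"turn": 0},
    {"offset": [0.5,0,-3],"turn": 0},
    {"offset": [0.5,0,-7],"turn": 0},
    {"offset": [0.5,0,-7.5],"turn": 0},
    {"offset": [0.5,0,-7.5],"turn": 0}
  ]
}}

```text
t: 26.1
eef_pos: [0.4581, -0.216, 0.2817]
ee_rot: [-3.138, 0.0, -1.623]
force: [0.4, -0.3, -1.8]
width: 0.0199
```

```bash
python3 - <<'E'
from meas import *
to(595.5,-297.2,90,87.2)
f=grab("scene");Q=cloud(f);im=f["frame"];print(near(Q,im,483,190,70,.029,.04,80))
m=(Q[...,2]>.075)&(Q[...,2]<.115)&(abs(Q[...,0]-.47)<.03)&(Q[...,1]>-.2)&(Q[...,1]<.03);q=Q[m]*1000
for y0 in range(-150,0,25):
    s=q[abs(q[:,1]-y0)<8]
    if len(s)>5:print(y0,len(s),np.round([s[:,0].min(),s[:,0].max(),np.percentile(s[:,2],[50,90]).max()],1))
E
```

```text
offset [7.39, -14.14, 1.42] turn -0.22 | yaw -93.02 tip [ 458.1 -216.   103.7] w 19.9
([482.9, 190.3], [65.0, 27.1], 88.9, np.float64(33.2), 150)
-125 6 [453.8 458.2 103. ]
-100 67 [452.8 480.6 103.4]
-75 65 [455.8 483.1 102.9]
-50 70 [455.8 483.6 102.8]
-25 16 [455.1 482.6 102.2]
```

{"method": "send_rows", "body": {
  "motion": [
    {"offset": [2,-4,0],"turn": -0.2},
    {"offset": [4,-8,0],"turn": -0.2},
    {"offset": [6,-12,0],"turn": -0.2},
    {"offset": [7.4,-14.1,1],"turn": -0.2},
    {"offset": [7.4,-14.1,4],"turn": -0.2},
    {"offset": [7.4,-14.1,5],"turn": -0.2},
    {"offset": [7.4,-14.1,5],"turn": -0.2},
    {"offset": [7.4,-14.1,5],"turn": -0.2}
  ]
}}

```text
t: 26.95
eef_pos: [0.5945, -0.2974, 0.2304]
ee_rot: [3.141, -0.0, -1.62]
force: [0.8, -0.2, 0.5]
width: 0.0198
```

```bash
python3 - <<'E'
from meas import *
to(595.5,-297.2,17.5,87.2)
for n in("scene","top"):
    f=grab(n);Q=cloud(f);im=f["frame"]
    m=(Q[...,2]>.042)&(Q[...,2]<.075)&(abs(Q[...,0]-.597)<.04)&(Q[...,1]>-.26)&(Q[...,1]<-.08);q=Q[m]*1000
    if len(q)>20: print(n,cv2.minAreaRect(q[:,:2].astype(np.float32)),np.median(q[:,2]),q[:,1].max())
    m=(Q[...,2]<.006)&(im.max(-1)<60)&(abs(Q[...,0]-.6)<.06)&(abs(Q[...,1]+.222)<.16);q=Q[m]*1000
    print(n,"mat",cv2.minAreaRect(q[:,:2].astype(np.float32)))
E
```

```text
offset [-0.03, -0.11, 3.49] turn -0.0 | yaw -92.8 tip [ 594.5 -297.4   52.4] w 19.8
scene ((602.5791015625, -165.5989532470703), (111.63096618652344, 27.631484985351562), 87.17241668701172) 49.978457509703645 -109.65223595423035
scene mat ((601.5929565429688, -223.28729248046875), (70.01054382324219, 249.14532470703125), 0.11792591959238052)
top ((597.3485717773438, -221.8724365234375), (76.49378204345703, 28.24810218811035), 88.56887817382812) 50.302299925479964 -183.35876415751184
top mat ((600.0257568359375, -268.5329284667969), (153.22454833984375, 68.93344116210938), 89.430908203125)
```

{"method": "send_rows", "body": {
  "motion": [
    {"offset": [0,-0.4,1],"turn": -2.6},
    {"offset": [0,-0.4,2],"turn": -2.6},
    {"offset": [0,-0.4,2.8],"turn": -2.6},
    {"offset": [0,-0.4,3.3],"turn": -2.6},
    {"offset": [0,-0.4,3.5],"turn": -2.6},
    {"offset": [0,-0.4,3.5],"turn": -2.6}
  ]
}}

```text
t: 27.65
eef_pos: [0.5985, -0.298, 0.1951]
ee_rot: [3.141, 0.0, -1.575]
force: [0.2, 0.4, -0.4]
width: 0.0198
```

```bash
python3 - <<'E'
from meas import *
to(598,-297.2,17,90);print(get_state()["force"])
E
```

```text
offset [-0.08, 0.05, 0.01] turn -0.27 | yaw -90.27 tip [ 598.5 -298.    17.1] w 19.8
[ 0.23705217  0.43119514 -0.42677808]
```

{"method": "send_rows", "body": {
  "motion": [
    {"offset": [0,0,0.04],"turn": 0},
    {"offset": [0,0,0.04],"turn": 0},
    {"offset": [0,0,0.04],"turn": 0},
    {"offset": [0,0,0.04],"turn": 0},
    {"offset": [0,0,0.04],"turn": 0},
    {"offset": [0,0,0.04],"turn": 0},
    {"offset": [0,0,-4],"turn": 0},
    {"offset": [0,0,-9],"turn": 0}
  ],
  "hand": 0.3
}}

```text
t: 28.45
eef_pos: [0.5978, -0.2977, 0.2836]
ee_rot: [3.136, 0.001, -1.575]
force: [2.3, -0.8, 1.1]
width: 0.0565
```

{"method": "send_rows", "body": {
  "motion": [
    {"offset": [0,0,-5],"turn": 0},
    {"offset": [0,0,-10],"turn": 0},
    {"offset": [0,0,-12],"turn": 0},
    {"offset": [0,0,-12],"turn": 0}
  ]
}}

```text
t: 28.85
eef_pos: [0.5991, -0.2983, 0.4104]
ee_rot: [-3.134, -0.002, -1.575]
force: [1.0, 0.2, -0.4]
width: 0.0571
```

```bash
python3 - <<'E'
from meas import *
f=grab("scene");Q=cloud(f);im=f["frame"]
print("handle",near(Q,im,598,-298,50,.033,.05,20))
m=(Q[...,2]>.011)&(Q[...,2]<.02)&(abs(Q[...,0]-.6)<.05)&(abs(Q[...,1]+.22)<.14)&(im.min(-1)>90);q=Q[m]*1000;print("bar",cv2.minAreaRect(q[:,:2].astype(np.float32)),np.median(q[:,2]))
print("row",near(Q,im,483,190,70,.029,.04,80))
to(480,180,230,86.93)
E
```

```text
handle ([600.3, -301.4], [20.9, 41.5], 91.5, np.float64(40.2), 201)
bar ((600.7565307617188, -216.65298461914062), (211.4788360595703, 27.917699813842773), 89.90126037597656) 14.529493545706874
row ([482.8, 190.7], [64.1, 27.6], 89.2, np.float64(33.2), 148)
offset [-47.75, 12.07, -0.12] turn 2.82 | yaw -90.25 tip [ 598.6 -298.   229.5] w 57.0
```

{"method": "send_rows", "body": {
  "motion": [
    {"offset": [-12,3,0],"turn": 1},
    {"offset": [-24,6,0],"turn": 2},
    {"offset": [-47.7,12,0],"turn": 2.8},
    {"offset": [-47.7,12,0],"turn": 2.8},
    {"offset": [-47.7,12,0],"turn": 2.8},
    {"offset": [-47.7,12,0],"turn": 2.8},
    {"offset": [-47.7,12,0],"turn": 2.8},
    {"offset": [-47.7,12,0],"turn": 2.8}
  ]
}}

```text
t: 29.7
eef_pos: [0.5015, 0.092, 0.404]
ee_rot: [3.14, -0.001, -1.624]
force: [1.4, 0.8, -0.3]
width: 0.0569
```

{"method": "send_rows", "body": {
  "motion": [
    {"offset": [0,0,0],"turn": 0},
    {"offset": [0,0,0],"turn": 0},
    {"offset": [0,0,0],"turn": 0},
    {"offset": [0,0,0],"turn": 0}
  ]
}}

```text
t: 30.1
eef_pos: [0.5029, 0.0893, 0.4048]
ee_rot: [3.141, -0.001, -1.626]
force: [0.3, -1.4, -0.1]
width: 0.0569
```

```bash
python3 - <<'E'
from meas import *
to(482,207,130,86.93)
E
```

```text
offset [-11.65, 2.73, 9.67] turn -0.08 | yaw -93.15 tip [502.9  89.3 226.8] w 56.9
```

{"method": "send_rows", "body": {
  "motion": [
    {"offset": [-5,1.2,0],"turn": 0},
    {"offset": [-10,2.5,2],"turn": 0},
    {"offset": [-11.6,2.7,5],"turn": 0},
    {"offset": [-11.6,2.7,7.5],"turn": 0},
    {"offset": [-11.6,2.7,7.5],"turn": 0},
    {"offset": [-11.6,2.7,7.5],"turn": 0}
  ]
}}

```text
t: 30.7
eef_pos: [0.4826, 0.2067, 0.3306]
ee_rot: [3.141, -0.001, -1.625]
force: [-0.3, -0.9, 0.9]
width: 0.0569
```

```bash
python3 - <<'E'
from meas import *
f=grab("wrist");P=cloud(f);im=f["frame"];cv2.imwrite("pics/w12.png",im)
m=(P[...,2]>.029)&(P[...,2]<.04)&(abs(P[...,0]-.482)<.03)&(P[...,1]>.14)&(P[...,1]<.28)
q=P[m]*1000;vs,us=np.where(m);print(len(q),us.min(),us.max(),vs.min(),vs.max());print(cv2.minAreaRect(q[:,:2].astype(np.float32)))
for y in range(150,240,6):
    s=q[abs(q[:,1]-y)<3]
    if len(s)>3: print(y,len(s),np.round([s[:,0].min(),s[:,0].max()],1))
g=grab("scene");Q=cloud(g)
m=(Q[...,2]>.0085)&(Q[...,2]<.017)&(Q[...,0]>.52)&(Q[...,0]<.72)&(Q[...,1]>.12)&(Q[...,1]<.38);n,l,st,_=cv2.connectedComponentsWithStats(m.astype(np.uint8));k=1+np.argmax(st[1:,4]);t=Q[l==k]*1000;print("tray",cv2.minAreaRect(t[:,:2].astype(np.float32)),len(t))
m=(Q[...,2]>.002)&(Q[...,2]<.0075)&(Q[...,0]>.52)&(Q[...,0]<.72)&(Q[...,1]>.12)&(Q[...,1]<.38);n,l,st,_=cv2.connectedComponentsWithStats(m.astype(np.uint8));k=1+np.argmax(st[1:,4]);t=Q[l==k]*1000;print("trayfloor",cv2.minAreaRect(t[:,:2].astype(np.float32)),len(t),np.median(t[:,2]))
to(482,207,24,86.93)
E
```

```text
2867 299 332 164 252
((481.12982177734375, 190.466552734375), (72.31375122070312, 26.324481964111328), 87.47234344482422)
156 229 [466.4 492.5]
162 262 [466.8 492.9]
168 259 [467.1 493.3]
174 243 [467.2 492.9]
180 238 [468.3 493.3]
186 233 [468.6 493.7]
192 234 [468.1 493.3]
198 227 [468.3 493.7]
204 230 [468.5 494. ]
210 229 [468.7 494.5]
216 218 [469.  495.1]
222 214 [469.3 495.1]
228 51 [469.5 494.5]
tray ((620.4143676757812, 257.99163818359375), (155.11314392089844, 131.3125762939453), 84.50865173339844) 287
trayfloor ((617.5575561523438, 264.726806640625), (141.5429229736328, 121.22615051269531), 83.66493225097656) 1184 3.8783012438163844
offset [0.02, 0.1, 12.99] turn -0.06 | yaw -93.13 tip [482.8 207.  153.9] w 56.9
```

View pics/w12.png

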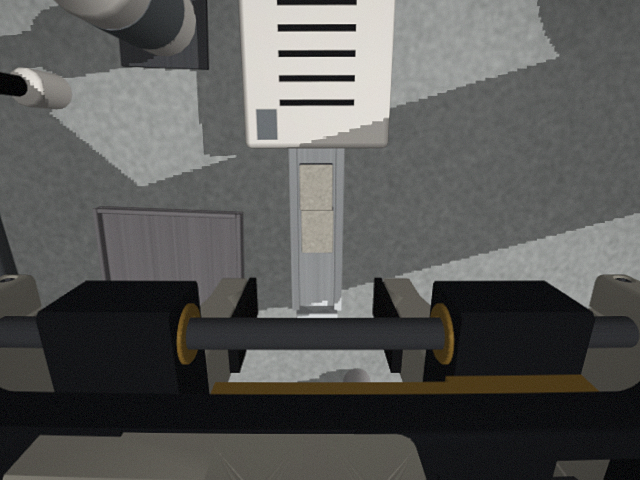

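The wrist view shows both buffers out of the hood, at (316,187) and (316,232), with a clear gap after the hood's edge at row 148 and the end stop at (316,310). The tray is empty. I'll grip the front buffer first.

{"method": "send_rows", "body": {
  "motion": [
    {"offset": [-0.12,0.08,4.5],"turn": 0},
    {"offset": [-0.12,0.08,9],"turn": 0},
    {"offset": [-0.12,0.08,11.5],"turn": 0},
    {"offset": [-0.12,0.08,12.7],"turn": 0},
    {"offset": [-0.12,0.08,13],"turn": 0},
    {"offset": [-0.12,0.08,13],"turn": 0},
    {"offset": [-0.12,0.08,13],"turn": 0}
  ]
}}

```text
t: 31.5
eef_pos: [0.4819, 0.2093, 0.202]
ee_rot: [-3.139, 0.002, -1.624]
force: [-1.0, 0.4, 0.4]
width: 0.0571
```

{"method": "send_rows", "body": {
  "motion": [
    {"offset": [0,0,0],"turn": 0},
    {"offset": [0,0,0],"turn": 0},
    {"offset": [0,0,0],"turn": 0},
    {"offset": [0,0,0],"turn": 0},
    {"offset": [0,0,0],"turn": 0},
    {"offset": [0,0,0],"turn": 0},
    {"offset": [0,0,0],"turn": 0},
    {"offset": [0,0,0],"turn": 0}
  ],
  "hand": -1,
  "squeeze": 20
}}

```text
t: 32.3
eef_pos: [0.4812, 0.2089, 0.2005]
ee_rot: [-3.142, 0.0, -1.624]
force: [-1.9, 0.4, 3.8]
width: 0.0256
```

{"method": "send_rows", "body": {
  "motion": [
    {"offset": [0,0,-2],"turn": 0},
    {"offset": [0,0,-5],"turn": 0},
    {"offset": [0,0,-8],"turn": 0},
    {"offset": [0,0,-8],"turn": 0}
  ]
}}

```text
t: 32.7
eef_pos: [0.4824, 0.2097, 0.2841]
ee_rot: [-3.136, 0.004, -1.623]
force: [-0.1, 0.8, -0.2]
width: 0.026
```

```bash
python3 - <<'E'
from meas import *
to(622,294,15.5,85)
E
```

```text
offset [-9.11, -13.46, 9.17] turn 2.0 | yaw -93.0 tip [482.4 209.7 106.1] w 26.0
```

{"method": "send_rows", "body": {
  "motion": [
    {"offset": [-3,-4,0],"turn": 2},
    {"offset": [-6,-8,0],"turn": 2},
    {"offset": [-9.1,-12,0],"turn": 2},
    {"offset": [-9.1,-13.5,2],"turn": 2},
    {"offset": [-9.1,-13.5,5],"turn": 2},
    {"offset": [-9.1,-13.5,6],"turn": 2},
    {"offset": [-9.1,-13.5,6],"turn": 2},
    {"offset": [-9.1,-13.5,6],"turn": 2}
  ]
}}

```text
t: 33.5
eef_pos: [0.6209, 0.2927, 0.2211]
ee_rot: [-3.141, -0.0, -1.658]
force: [-0.4, -0.7, 1.3]
width: 0.0259
```

```bash
python3 - <<'E'
from meas import *
to(622,294,15.5,85)
f=grab("scene");cv2.imwrite("pics/s13.png",cv2.resize(f["frame"][130:290,330:490],None,fx=3,fy=3))
E
```

```text
offset [-0.14, -0.09, 2.76] turn -0.02 | yaw -95.02 tip [620.9 292.7  43.1] w 25.9
```

View pics/s13.png

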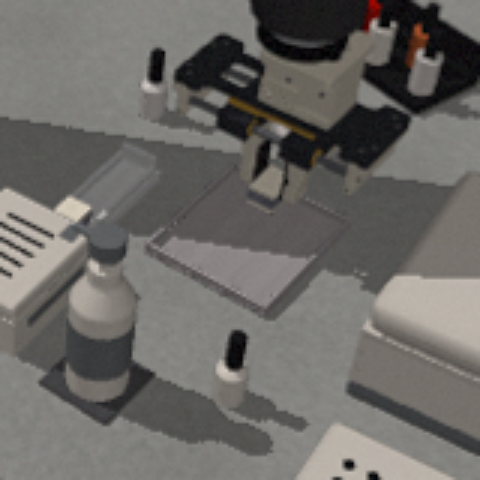

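The held buffer at crop (265,190) is over the far half of the tray and clear of the walls. I'll lower it and release.

{"method": "send_rows", "body": {
  "motion": [
    {"offset": [-0.1,0,1],"turn": 0},
    {"offset": [-0.1,0,1.8],"turn": 0},
    {"offset": [-0.1,0,2.4],"turn": 0},
    {"offset": [-0.1,0,2.75],"turn": 0},
    {"offset": [-0.1,0,2.75],"turn": 0},
    {"offset": [-0.1,0,2.75],"turn": 0}
  ]
}}

```text
t: 34.15
eef_pos: [0.621, 0.2936, 0.1927]
ee_rot: [3.142, -0.0, -1.659]
force: [-0.1, 0.2, 0.7]
width: 0.0258
```

{"method": "send_rows", "body": {
  "motion": [
    {"offset": [0,0,0],"turn": 0},
    {"offset": [0,0,0],"turn": 0},
    {"offset": [0,0,0],"turn": 0},
    {"offset": [0,0,0],"turn": 0},
    {"offset": [0,0,-3],"turn": 0},
    {"offset": [0,0,-8],"turn": 0},
    {"offset": [0,0,-12.5],"turn": 0},
    {"offset": [0,0,-12.5],"turn": 0}
  ],
  "hand": 0.3
}}

```text
t: 34.95
eef_pos: [0.6227, 0.2945, 0.3261]
ee_rot: [-3.132, 0.007, -1.658]
force: [0.1, -0.6, 0.3]
width: 0.057
```

```bash
python3 - <<'E'
from meas import *
f=grab("wrist");P=cloud(f);im=f["frame"];print("A tray",near(P,im,622,294,40,.02,.032,60))
print("B lane",near(P,im,480,172,50,.029,.04,60))
g=grab("scene");Q=cloud(g);print("B lane",near(Q,g["frame"],480,172,50,.029,.04,80))
to(480,172.4,150,86.93)
E
```

```text
A tray ([621.1, 293.0], [36.4, 25.7], 84.7, np.float64(26.2), 1379)
B lane ([480.0, 171.0], [36.7, 27.6], 86.5, np.float64(34.4), 2247)
B lane ([482.1, 171.6], [25.9, 26.9], 93.0, np.float64(32.7), 59)
offset [13.32, 12.98, -0.88] turn -1.98 | yaw -95.05 tip [621.  293.7 141.9] w 56.5
```

{"method": "send_rows", "body": {
  "motion": [
    {"offset": [4,4,0],"turn": -1},
    {"offset": [8,8,0],"turn": -2},
    {"offset": [13.3,13,0],"turn": -2},
    {"offset": [13.3,13,0],"turn": -2},
    {"offset": [13.3,13,0],"turn": -2},
    {"offset": [13.3,13,0],"turn": -2},
    {"offset": [13.3,13,0],"turn": -2}
  ]
}}

```text
t: 35.75
eef_pos: [0.4802, 0.1729, 0.3175]
ee_rot: [3.141, -0.0, -1.624]
force: [0.5, 0.5, -0.5]
width: 0.057
```

```bash
python3 - <<'E'
from meas import *
f=grab("wrist");P=cloud(f);im=f["frame"]
r=near(P,im,480,172,40,.029,.04,60);print("B",r);to(r[0][0],r[0][1],23,86.93)
E
```

```text
B ([479.9, 171.0], [36.9, 25.9], 86.3, np.float64(34.2), 1532)
offset [0.2, 0.03, 11.64] turn 0.02 | yaw -93.05 tip [480.3 173.1 139.4] w 57.3
```

{"method": "send_rows", "body": {
  "motion": [
    {"offset": [0.15,0,4.5],"turn": 0},
    {"offset": [0.15,0,8],"turn": 0},
    {"offset": [0.15,0,10.5],"turn": 0},
    {"offset": [0.15,0,11.4],"turn": 0},
    {"offset": [0.15,0,11.6],"turn": 0},
    {"offset": [0.15,0,11.6],"turn": 0},
    {"offset": [0.15,0,11.6],"turn": 0}
  ]
}}

```text
t: 36.5
eef_pos: [0.4803, 0.1715, 0.203]
ee_rot: [-3.14, 0.001, -1.624]
force: [0.0, -0.0, 0.7]
width: 0.0569
```

{"method": "send_rows", "body": {
  "motion": [
    {"offset": [0,0,0],"turn": 0},
    {"offset": [0,0,0],"turn": 0},
    {"offset": [0,0,0],"turn": 0},
    {"offset": [0,0,0],"turn": 0},
    {"offset": [0,0,0],"turn": 0},
    {"offset": [0,0,0],"turn": 0},
    {"offset": [0,0,0],"turn": 0},
    {"offset": [0,0,0],"turn": 0}
  ],
  "hand": -1
}}

```text
t: 37.3
eef_pos: [0.4797, 0.1711, 0.2021]
ee_rot: [-3.141, 0.0, -1.624]
force: [-1.9, -0.1, 4.9]
width: 0.0258
```

{"method": "send_rows", "body": {
  "motion": [
    {"offset": [0,0,-2],"turn": 0},
    {"offset": [0,0,-5],"turn": 0},
    {"offset": [0,0,-8],"turn": 0},
    {"offset": [0,0,-8],"turn": 0}
  ]
}}

```text
t: 37.7
eef_pos: [0.4808, 0.1718, 0.2855]
ee_rot: [-3.136, 0.004, -1.623]
force: [0.9, 1.0, -0.1]
width: 0.0262
```

```bash
python3 - <<'E'
from meas import *
to(615.5,224,15.5,85)
E
```

```text
offset [-5.88, -13.13, 9.29] turn 1.99 | yaw -93.01 tip [480.8 171.8 107.5] w 26.2
```

{"method": "send_rows", "body": {
  "motion": [
    {"offset": [-2,-4,0],"turn": 2},
    {"offset": [-4,-8,0],"turn": 2},
    {"offset": [-5.9,-12,0],"turn": 2},
    {"offset": [-5.9,-13.1,2],"turn": 2},
    {"offset": [-5.9,-13.1,5],"turn": 2},
    {"offset": [-5.9,-13.1,6],"turn": 2},
    {"offset": [-5.9,-13.1,6],"turn": 2},
    {"offset": [-5.9,-13.1,6],"turn": 2}
  ]
}}

```text
t: 38.5
eef_pos: [0.6137, 0.2231, 0.2225]
ee_rot: [-3.141, -0.0, -1.658]
force: [0.1, 1.3, -0.1]
width: 0.0256
```

```bash
python3 - <<'E'
from meas import *
to(615.5,224,16.8,85)
E
```

```text
offset [-0.1, -0.17, 2.77] turn -0.02 | yaw -95.02 tip [613.7 223.1  44.5] w 25.6
```

{"method": "send_rows", "body": {
  "motion": [
    {"offset": [-0.1,-0.15,1],"turn": 0},
    {"offset": [-0.1,-0.15,1.8],"turn": 0},
    {"offset": [-0.1,-0.15,2.4],"turn": 0},
    {"offset": [-0.1,-0.15,2.75],"turn": 0},
    {"offset": [-0.1,-0.15,2.75],"turn": 0},
    {"offset": [-0.1,-0.15,2.75],"turn": 0}
  ]
}}

```text
t: 39.1
eef_pos: [0.6152, 0.2239, 0.1944]
ee_rot: [-3.141, 0.0, -1.659]
force: [0.4, -0.0, 0.6]
width: 0.0254
```

{"method": "send_rows", "body": {
  "motion": [
    {"offset": [0,0,0],"turn": 0},
    {"offset": [0,0,0],"turn": 0},
    {"offset": [0,0,0],"turn": 0},
    {"offset": [0,0,0],"turn": 0},
    {"offset": [0,0,-3],"turn": 0},
    {"offset": [0,0,-8],"turn": 0},
    {"offset": [0,0,-13],"turn": 0},
    {"offset": [0,0,-18],"turn": 0}
  ],
  "hand": 0.3
}}

```text
t: 39.9
eef_pos: [0.615, 0.2236, 0.3764]
ee_rot: [3.142, -0.0, -1.659]
force: [0.2, 0.5, -0.4]
width: 0.0566
```

```bash
python3 - <<'E'
from meas import *
g=grab("scene");Q=cloud(g);im=g["frame"];f=grab("wrist");P=cloud(f)
for n,x,y in(("A",621,293),("B",615,224)):
    print(n,near(Q,im,x,y,35,.02,.032,80),near(P,f["frame"],x,y,35,.02,.032,60))
print("handle",near(Q,im,598,-298,50,.033,.05,20))
m=(Q[...,2]>.011)&(Q[...,2]<.02)&(abs(Q[...,0]-.6)<.05)&(abs(Q[...,1]+.22)<.14)&(im.min(-1)>90);q=Q[m]*1000;print("bar",cv2.minAreaRect(q[:,:2].astype(np.float32)),np.median(q[:,2]))
print("noz",mask(Q,im,(340,195,390,270),.150,.18))
cv2.imwrite("pics/s14.png",im);to(0,0,200,85);print(get_state()["t"])
E
```

```text
A ([622.0, 286.7], [39.1, 25.7], 85.5, np.float64(24.8), 93) ([621.3, 293.2], [37.3, 26.3], 84.6, np.float64(26.1), 833)
B ([616.9, 219.3], [40.9, 25.8], 82.7, np.float64(25.3), 103) ([615.4, 223.5], [36.2, 25.1], 85.0, np.float64(26.2), 952)
handle ([600.6, -301.1], [42.2, 20.1], 89.5, np.float64(40.1), 199)
bar ((600.574951171875, -216.1927032470703), (211.96453857421875, 28.418874740600586), 89.7354965209961) 14.449226239056312
noz (array([589.2,  35.7]), array([28.4, 41.7]), 60.2, array([153.2, 165.3, 168.6]), np.int64(172))
offset [27.71, 59.5, -0.35] turn 0.02 | yaw -94.98 tip [616.8 224.4 205.3] w 56.7
40.0
```

View pics/s14.png

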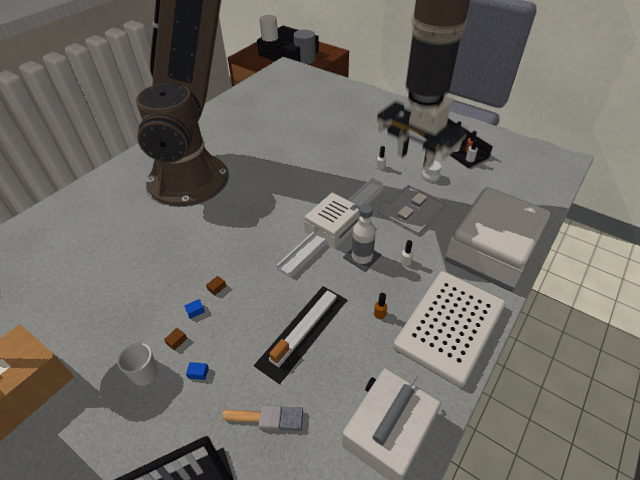

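The final scene view shows both buffers flat in the tray at (405,212) and (419,199), and the stick on its mat, handle up, at (305,330). The nozzle is up, and the bystanders and look-alikes are where they started. Handing in.

```bash
python3 -c "
from h import *
print(job_done())"
```

```text
the job is handed in; nothing more can be done
None
```

The job is done and handed in at about 40 s of the 210 s allowed. Only two buffers were on the table, and I left the blue and brown look-alikes alone.

**What I did**
- I laid the two buffers end to end in the entry lane, measured as one 72.5 mm row wholly outside the hood.
- I pressed the nozzle to its stop (17.5 N against the 5 N spring), and it came back up to 168 mm.
- I fed the row with the push stick until it was all under the hood. At that point neither lane showed a buffer.
- I then pushed on until both were out in the exit lane, with their rear about 15 mm past the hood.
- I laid the stick back on its mat before moving the buffers to the tray, because the gripper can't hold both. Your wording names the tray first.

**Last checks**
- **Tray:** both buffers lie flat on the floor, about 70 mm apart centre to centre, with tops at 26 mm.
- **Stick:** it lies along the mat with the handle up, within about 0.3° of the mat's long side.
- **Everything else:** the bystanders and look-alikes look unmoved in the last picture, and the gripper was well clear of everything.

**What went wrong or disagreed**
- My first grasp lifted before the fingers had closed. The block did not move, and the second try held.
- The scene camera's positions differed from the wrist camera's by 1–6 mm, most for the buffers in the tray, so I relied on the wrist camera for the grasps and placings.
- I saw no sign of anything being knocked aside or of the grip slackening.

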